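# Clear down the counting board

### The job

The order is counted out, so clear down the counting station: nest all the empty tapered cups, one in another, on the cup in the cup stand, lowering each until it just sits by its own weight - do not drop it in or press it down, or they jam. With the cup off the board too, sweep every left-over corner block off the open end of the counting board into the basket with the pusher, keeping your fingers off the blocks on the board, and stand the pusher upright on its mat again. Leave the green-lidded tub and the blue carton where they are.

Things in the scene. Friction and masses are not known exactly. Their poses are not given: they have to be found in the camera images.
- board_deck (a point): counting board, fixed: aluminium deck on short legs, 116 mm wide inside (x), 280 mm long (y), with a fence 16 mm high and 4 mm thick on three sides; the -y end is open. Point at the middle of the deck's upper face, 80 mm above the bench, z up; open edge at y = -140 mm, with a lip turned down 36 mm into the basket, inner face of the end fence at y = +136 mm
- basket_floor (a point): small black ribbed basket, loose, standing on the bench with its near rim tucked under the board's open edge: 60 mm high, inside 90 mm (its x axis) by 120 mm (its y axis, across the board). Point at the middle of its inner floor, 2 mm above the bench, z up
- pusher_grip (a point): hand pusher, stands by itself, 0.2 kg: beech sole 100 mm wide (x), 46 mm deep (y), 22 mm high; black grip above it 76 mm long (x), 22 mm thick (y), 22 to 63 mm above the underside; cap 84 x 34 mm at 63 to 75 mm. Point in the grip, 42 mm above the underside, z up. Pinch the grip across y, below the cap; either long side of the sole pushes
- rest_mat: thin black rubber mat, fixed to the bench, 130 mm (x) by 74 mm (y), 2 mm thick, where the pusher is kept; origin at the centre of its underside
- cup_stand: cup stand, fixed: steel disc 96 mm across, 6 mm thick, with a ring 30 mm high that surrounds the foot of the bottom cup; origin at the centre of its underside, z up its axis
- cup_base_mid (a point): empty grey tapered cup, 35 g: 80 mm high, foot 40 mm across, upright collar (top 14 mm) 62 mm across, mouth 51 mm inside, wall 4 mm; point on its axis 40 mm above its underside, z up the axis. Stands loose in the ring of the cup stand, 6 mm above the bench: the bottom of the stack. Nested, its point rests 33 mm above that of the cup below (collar about 20 mm clear of the rim below).
- cup_1_mid (a point): empty grey tapered cup, 35 g: 80 mm high, foot 40 mm across, upright collar (top 14 mm) 62 mm across, mouth 51 mm inside, wall 4 mm; point on its axis 40 mm above its underside, z up the axis. Stands on the counting board, at the end away from the open edge. Nested, its point rests 33 mm above that of the cup below (collar about 20 mm clear of the rim below).
- cup_2_mid (a point): empty grey tapered cup, 35 g: 80 mm high, foot 40 mm across, upright collar (top 14 mm) 62 mm across, mouth 51 mm inside, wall 4 mm; point on its axis 40 mm above its underside, z up the axis. Stands on the bench round the basket and the cup stand; it may be absent. Nested, its point rests 33 mm above that of the cup below (collar about 20 mm clear of the rim below).
- cup_3_mid (a point): empty grey tapered cup, 35 g: 80 mm high, foot 40 mm across, upright collar (top 14 mm) 62 mm across, mouth 51 mm inside, wall 4 mm; point on its axis 40 mm above its underside, z up the axis. Stands on the bench round the basket and the cup stand; it may be absent. Nested, its point rests 33 mm above that of the cup below (collar about 20 mm clear of the rim below).
- cup_4_mid (a point): empty grey tapered cup, 35 g: 80 mm high, foot 40 mm across, upright collar (top 14 mm) 62 mm across, mouth 51 mm inside, wall 4 mm; point on its axis 40 mm above its underside, z up the axis. Stands on the bench round the basket and the cup stand; it may be absent. Nested, its point rests 33 mm above that of the cup below (collar about 20 mm clear of the rim below).
- block_1_mid (a point): white plastic furniture corner block (a small L-shaped angle with side cheeks and screw holes), 30 x 22 x 18 mm (x, y, z), 16 g, lying on the counting board; it may be absent. Point at the centre of these extents
- block_2_mid (a point): white plastic furniture corner block (a small L-shaped angle with side cheeks and screw holes), 30 x 22 x 18 mm (x, y, z), 16 g, lying on the counting board; it may be absent. Point at the centre of these extents
- block_3_mid (a point): white plastic furniture corner block (a small L-shaped angle with side cheeks and screw holes), 30 x 22 x 18 mm (x, y, z), 16 g, lying on the counting board; it may be absent. Point at the centre of these extents
- block_4_mid (a point): white plastic furniture corner block (a small L-shaped angle with side cheeks and screw holes), 30 x 22 x 18 mm (x, y, z), 16 g, lying on the counting board; it may be absent. Point at the centre of these extents
- block_5_mid (a point): white plastic furniture corner block (a small L-shaped angle with side cheeks and screw holes), 30 x 22 x 18 mm (x, y, z), 16 g, lying on the counting board; it may be absent. Point at the centre of these extents
- block_6_mid (a point): white plastic furniture corner block (a small L-shaped angle with side cheeks and screw holes), 30 x 22 x 18 mm (x, y, z), 16 g, lying on the counting board; it may be absent. Point at the centre of these extents
- tub_green: small tub with a green screw lid, 66 mm across, 70 mm high, standing to the right of the cup stand; not part of the job. Origin at the centre of its underside
- box_blue: small blue and white carton, 61 x 90 x 46 mm, behind and to the right of the cup stand; not part of the job. Origin at the centre of its underside
There are look-alikes about, which are no part of the job. Several things have the shape of the cup_stand; the one meant has the colours described above. Leave any purple look-alike of the part that bears basket_floor alone.

How it is judged:
By the outcome, as a careful person would: the job done as asked, in the order asked, and still so for the second after the job is handed in, with the robot touching nothing.
Of cup_2, cup_3, cup_4 only 2 to 3 are there at a start; the rules pass over those that are not, and their reading is None.
Of block_1, block_2, block_3, block_4, block_5, block_6 only 3 to 6 are there at a start; the rules pass over those that are not, and their reading is None.
At some moment in a run one of pusher, block_1, block_2, block_3, block_4, block_5, block_6 may be knocked a few centimetres aside while the robot is not near it.
Once in a run the grip may slacken for a moment while it holds something.
It also fails if it takes over 200 s, if anything falls off the work surface, if the arm or the gripper's body presses on something with over 40 N, if the wrist force passes 120 N, or if a joint passes its speed limit or range.

### The arm

A 7-joint arm with a two-finger parallel gripper is mounted at the origin on the work surface; the furniture and walls round the work are solid. World frame = base frame: x ahead of the robot, y to its left, z up, the work surface at z = 0. Lengths are in m, angles in rad, forces in N, time in s.
With the tool pointing down it reaches from about 0.4 to 0.85 m from the base axis. Payload 10.4 kg.
Tool frame: the origin (TCP) lies midway between the tips of the shut fingers; the grasp point (between the pads) lies 19 mm behind it; z points along the fingers, y is the line along which they close (so a half turn about z gives the same grasp; the last joint's range is limited). The gripper opens to 87 mm and grips with 3 to 60 N. Pads are 19 mm wide; open, the fingers measure 117 mm over their backs; the gripper's body (75 mm by 190 mm) begins 51 mm behind the grasp point.
Start: joints at [-1.123, 0.332, -0.065, 1.46, 0.022, 1.35, -0.088], TCP at [0.283, 0.557, 0.223] pointing down, gripper open.
Joint ranges: [-2.6, 2.6], [-0.5, 2.12], [-1.47, 1.34], [0.16, 2.42], [-1.27, 4.41], [0.06, 2.06], [-2.6, 2.6]. Speed limits (rad/s): [2.22, 2.22, 2.79, 2.79, 3.14, 3.14, 3.14].

### API

Orientations are given as a unit quaternion [x, y, z, w].
In Python, from bench import r gives the robot as it stands.
- The arm moves only by the tool apply_moves, never from a script. Its argument "steps" is a list of rows, each a list of 7 numbers: the turn, a rotation vector about the tool's x, y, z in rad, then the shift along the tool's x, y, z in mm, then the opening, from -1 (shut) to 1 (fully open). In form: [[ax, ay, az, x, y, z, claw], ...]. A call has 1 to 20 rows; each row is the pose to reach, as a shift and turn from the pose commanded when the call began, along the tool's axes at that moment; what a row does not reach only later rows make up. A row lasts 1/12 s, in which the tool goes at most 41.7 mm and 7.16 degrees, less where a joint would pass 70% of its speed; a pose out of reach is approached as far as the arm can. A call with a gripper value outside its range is refused whole. The fingers move at their own pace and stop on an object; "force" is the grip in N (left out, the last holds). Time passes only in rows, so rows that repeat a pose let the fingers close. It gives the time, the measured TCP pose, the force, the opening and the grip force at its end, in the units of the state.
- r.read_state(): the state, without advancing time (a new reading comes with each control period).
- r.camera(name): name is "side" or "top" or "wrist"; returns a dict with "pixels" (400x640x3 uint8, red, green, blue), "z_map" (400x640 float32, m along the optical axis (not along the pixel's ray), 0 where there is no reading), "fovy" (degrees; the focal length in pixels is half the picture's height over the tangent of half this angle, whatever the lens; pixels are square), "cx", "cy" (the principal point, pixels), "position" and "orientation" of the camera in the world. Camera axes: x right, y down, z forward; pixel columns grow to the right and rows downward; lengths in m; the calibration is good to about 2 mm. The wrist camera is an equidistant fisheye: a pixel r from the principal point sees the ray r / f radians off the axis. A picture is of the moment at which its call begins.
- r.close_job(): hands the job in; it is judged then, once.
The state is a dict: "time": time; "joint_positions": joint angles; "joint_vel": joint speeds; "joint_torque": joint torques, N m; "ee_pos": TCP position; "eef_rot": TCP orientation; "ft_force": force on the tool from outside, world axes, zero at the start; "torque": the same for the moment, N m; "width": finger opening in m; "grip_force": force on a finger pad.
Only numpy, scipy, OpenCV 4.12 (cv2) and the standard library are available. Lean on these libraries where they do the work, as an engineer would, in place of code of your own. Each camera call takes 0.05 s, during which the arm holds its last target. There are 200 camera calls.

## Working session

There is one attempt and no reset: what is moved stays moved. The work goes in short steps, Python scripts to look and compute and a tool call to move; the robot and the scene stay as the last step left them, time stands still between calls to the robot, and variables do not carry over. Pictures are saved under pics/ and viewed, at most 16 in all, crops included, and the job is handed in when it is done.

Besides the shell and the picture viewer there is one more tool, called after "Call:" as a command line: name --pt "numbers of a row" for each row, then --argument value for the rest. apply_moves: Moves the arm, as the interface text tells. Its arguments: {"type":"object","properties":{"steps":{"type":"array","items":{"type":"array","items":{"type":"number"}}},"force":{"type":"number"}},"required":["steps"]}

```bash
ls; mkdir -p pics
cat > h.py <<'E'
from bench import r
import numpy as np, cv2
from scipy.spatial.transform import Rotation as R
def cam(n):
    c=r.camera(n); c['f']=200/np.tan(np.radians(c['fovy'])/2); return c
def world(c):
    v,u=np.mgrid[0:400,0:640]; z=c['z_map']
    P=np.stack([(u-c['cx'])/c['f']*z,(v-c['cy'])/c['f']*z,z],-1)
    return P@R.from_quat(c['orientation']).as_matrix().T+c['position']
def save(c,n): cv2.imwrite('pics/'+n,cv2.cvtColor(c['pixels'],cv2.COLOR_RGB2BGR))
E
python3 - <<'E'
from h import *
s=r.read_state(); print({k:np.round(v,3) for k,v in s.items()})
for n in ['side','top']:
    c=cam(n); save(c,n+'0.png'); np.savez(n+'0.npz',W=world(c),px=c['pixels'])
    print(n,c['position'],R.from_quat(c['orientation']).as_matrix().round(3).tolist(),c['f'],c['cx'],c['cy'])
E
```

```text
pics
{'time': np.float64(0.0), 'joint_positions': array([-1.123,  0.333, -0.065,  1.461,  0.022,  1.35 , -0.089]), 'joint_vel': array([ 0.   , -0.001,  0.   , -0.   , -0.001, -0.003, -0.001]), 'joint_torque': array([ 1.0000e-03, -6.2326e+01,  2.5000e-02, -3.8990e+01, -6.1000e-02,
        4.0000e-02,  0.0000e+00]), 'ee_pos': array([0.283, 0.557, 0.222]), 'eef_rot': array([ 0.233,  0.972, -0.001, -0.   ]), 'ft_force': array([0.319, 0.169, 0.497]), 'torque': array([-0.001,  0.006,  0.039]), 'grip_force': np.float64(0.0), 'width': np.float64(0.087)}
side [ 0.07627247 -0.97121387  0.90949838] [[0.919, -0.24, 0.312], [-0.393, -0.601, 0.696], [0.021, -0.762, -0.647]] 422.7244580236163 315.13146181630646 199.075160186459
top [ 0.33482177 -0.05806692  1.52841002] [[0.017, -0.992, 0.121], [-0.999, -0.021, -0.025], [0.028, -0.121, -0.992]] 456.68646232313864 317.0644488159665 201.5821089871426
```

View pics/top0.png

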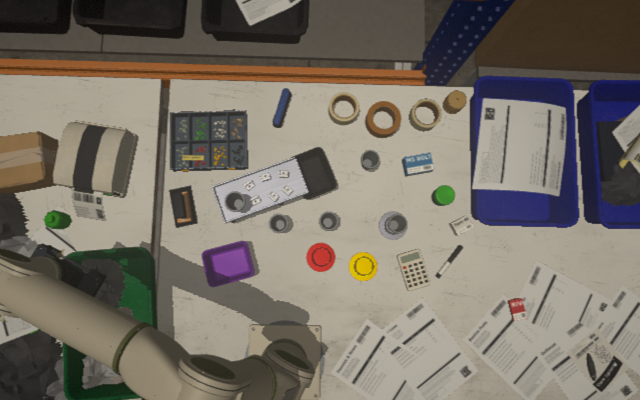

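View pics/side0.png

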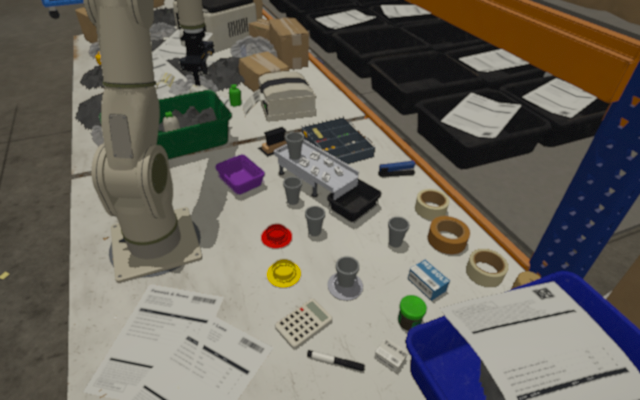

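The top view shows the board at (262,185) with six blocks and a cup at (238,202), and the basket at (318,172). Bench cups are at (280,223), (329,221) and (370,160). The stand with the base cup is at (393,225), and the pusher on its mat is at (182,206). The side view agrees.

```bash
cat >> h.py <<'E'
def circ(P):  # algebraic circle fit
    A=np.c_[2*P[:,:2],np.ones(len(P))]; s=np.linalg.lstsq(A,(P[:,:2]**2).sum(1),rcond=None)[0]
    return s[:2],np.sqrt(s[2]+s[0]**2+s[1]**2)
def ring(W,u,v,z,h=17,tol=.006):
    """cup rim at height z: convex-hull min circle + fit"""
    Q=W[v-h:v+h,u-h:u+h].reshape(-1,3); Q=Q[abs(Q[:,2]-z)<tol]
    if len(Q)<8: return None,len(Q),Q
    c,rad=cv2.minEnclosingCircle(Q[:,:2].astype(np.float32))
    c2,r2=circ(Q)
    return np.round([*c,rad,*c2,r2,np.median(Q[:,2])],4),len(Q)
E
python3 - <<'E'
from h import *
d=np.load('top0.npz'); W=d['W'];px=d['px']
for n,u,v,z in [('c1',238,202,.16),('a',280,223,.08),('b',329,221,.08),('c',370,160,.08),('base',393,225,.086)]:
    print(n,*ring(W,u,v,z)[:2])
# board deck/fence
m=(abs(W[...,2]-.096)<.006); m[:,:205]=0;m[:,345:]=0;m[:140]=0;m[230:]=0
Q=W[m][:,:2].astype(np.float32); print('fence',len(Q),cv2.minAreaRect(Q),cv2.boxPoints(cv2.minAreaRect(Q)).round(3).tolist())
m=(abs(W[...,2]-.08)<.004); m[:,:205]=0;m[:,345:]=0;m[:140]=0;m[215:]=0
Q=W[m][:,:2].astype(np.float32); print('deck',len(Q),cv2.minAreaRect(Q),cv2.boxPoints(cv2.minAreaRect(Q)).round(3).tolist())
# pusher cap
z=W[...,2]; m=(abs(z-.077)<.008);m[:,:165]=0;m[:,205:]=0;m[:180]=0;m[235:]=0
Q=W[m].astype(np.float32);print('cap',len(Q),np.median(Q[:,2]),cv2.minAreaRect(Q[:,:2].copy()),cv2.boxPoints(cv2.minAreaRect(Q[:,:2].copy())).round(3).tolist())
print(np.round(W[186:228:4,168:200:3,2]*1000).astype(int))
# basket rim
m=(abs(z-.06)<.006); m[:,295:]&=True; m[:,:295]=0;m[:,345:]=0;m[:140]=0;m[210:]=0
Q=W[m][:,:2].astype(np.float32);print('bask',len(Q),cv2.minAreaRect(Q),cv2.boxPoints(cv2.minAreaRect(Q)).round(3).tolist())
w=cv2.inRange(px,(185,185,185),(255,255,255))
im=cv2.resize(cv2.cvtColor(px[130:250,160:420],cv2.COLOR_RGB2BGR),None,fx=3,fy=3,interpolation=cv2.INTER_CUBIC);cv2.imwrite('pics/crop0.png',im)
E
```

```text
c1 [0.4992 0.1547 0.0313 0.499  0.1543 0.0284 0.1591] 116
a [0.4566 0.0409 0.0519 0.4513 0.0348 0.0332 0.0788] 115
b [ 0.4518 -0.1328  0.031   0.4517 -0.1329  0.028   0.0784] 101
c [ 0.6549 -0.2649  0.0311  0.6551 -0.2649  0.0282  0.0789] 101
base [ 0.4483 -0.3535  0.0312  0.448  -0.3534  0.028   0.0846] 102
fence 521 ((0.5456357598304749, 0.08859410136938095), (0.12476365268230438, 0.2767294645309448), 21.479145050048828) [[0.43700000643730164, 0.19499999284744263], [0.5379999876022339, -0.06300000101327896], [0.6539999842643738, -0.017000000923871994], [0.5529999732971191, 0.23999999463558197]]
deck 1919 ((0.5585879683494568, 0.04162529110908508), (0.1792638748884201, 0.38537654280662537), 1.1490087509155273) [[0.4650000035762787, 0.23199999332427979], [0.4729999899864197, -0.15299999713897705], [0.6520000100135803, -0.14900000393390656], [0.6439999938011169, 0.23600000143051147]]
cap 276 0.0760227 ((0.49362945556640625, 0.3466154634952545), (0.08444928377866745, 0.03372626379132271), 11.408648490905762) [[0.4490000009536743, 0.35499998927116394], [0.4560000002384186, 0.32199999690
[... 328 characters left out ...]
  -3   -5   78   76   80   71   25   15   -1   -1    0]
 [   5   -8   73   74   77   77   28   19   11    2 1528]
 [  -4    0   75   81   73   77   23   22   -3    5   -7]
 [   1   -1   68   79   78   76   36   24    0    4   -5]
 [  -3   -2   -6   74   19   28   24   25   11    0    1]
 [   7   -4    0    1   22   12    2    5    5    3   -2]
 [  -3   -3   -4   -1    0    2   -7   -2    2    0   -2]]
bask 238 ((0.6111041307449341, -0.08072018623352051), (0.15090793371200562, 0.11951825022697449), 23.025951385498047) [[0.5180000066757202, -0.054999999701976776], [0.5649999976158142, -0.16500000655651093], [0.7039999961853027, -0.10599999874830246], [0.6570000052452087, 0.004000000189989805]]
```

View pics/crop0.png

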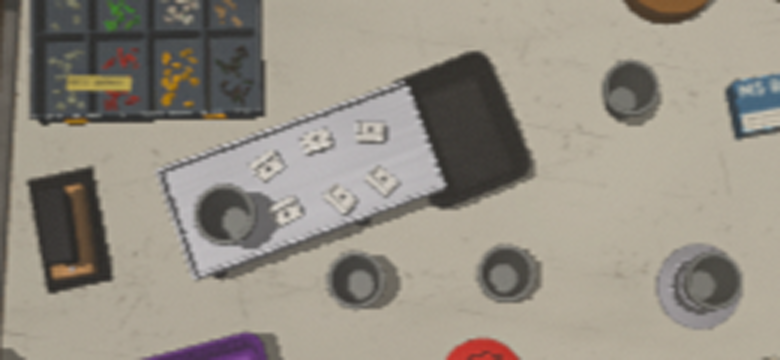

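```bash
cat >> h.py <<'E'
def plan(x,y,z,head=None,ref=None):
    """row (turn, shift mm) from present pose to TCP at x,y,z pointing down, closing line at head deg"""
    s=r.read_state(); R0=R.from_quat(s['eef_rot']); p=np.array(s['ee_pos'])
    ty=R0.as_matrix()[:,1]; cur=np.degrees(np.arctan2(ty[1],ty[0]))
    if head is None: head=cur
    head=cur+((head-cur+90)%180-90); a=np.radians(head)
    Y=np.array([np.cos(a),np.sin(a),0]);Z=np.array([0,0,-1.]);X=np.cross(Y,Z)
    T=R.from_matrix(np.c_[X,Y,Z])
    rv=(R0.inv()*T).as_rotvec(); d=R0.inv().apply(np.array([x,y,z])-p)*1000
    print('turn',rv.round(3).tolist(),'shift',d.round(1).tolist(),'head %.1f->%.1f'%(cur,head),'rows',np.ceil(max(np.linalg.norm(d)/41.7,np.degrees(np.linalg.norm(rv))/7.16)))
E
python3 - <<'E'
from h import *
d=np.load('top0.npz'); W=d['W'];px=d['px']
Q=W[206:240,263:297].reshape(-1,3);Q=Q[(abs(Q[:,2]-.079)<.006)&(np.linalg.norm(Q[:,:2]-[.4525,.036],axis=1)<.042)]
for i in range(4):
    c,ra=circ(Q);e=abs(np.linalg.norm(Q[:,:2]-c,axis=1)-ra);Q=Q[e<.007];print(c,ra,len(Q),cv2.minEnclosingCircle(Q[:,:2].astype(np.float32)))
g=px.astype(int);dark=(g.max(-1)<70)&(abs(W[...,2]-.0)<.012)
dark[:,:165]=0;dark[:,206:]=0;dark[:175]=0;dark[240:]=0
Q=W[dark][:,:2].astype(np.float32);print('mat',len(Q),cv2.minAreaRect(Q))
w=((g.min(-1)>175)&(W[...,2]>.086)&(W[...,2]<.11)).astype(np.uint8);w[:,:215]=0;w[:,305:]=0;w[:160]=0;w[215:]=0
c0=np.array([.546,.0875]);t=np.radians(21.4);B=np.array([[np.cos(t),np.sin(t)],[-np.sin(t),np.cos(t)]])
n,L,st,ce=cv2.connectedComponentsWithStats(w)
for i in range(1,n):
    if st[i,4]>8:
        q=W[L==i][:,:2].mean(0);print(st[i,4],ce[i].round(),(B@(q-c0)*1000).round())
plan(.499,.1545,.222,17)
E
```

```text
[0.44164325 0.0264893 ] 0.027734023517943924 95 ((0.4417051672935486, 0.026589447632431984), 0.030705858021974564)
[0.44164325 0.0264893 ] 0.027734023517943924 95 ((0.4417051672935486, 0.026589447632431984), 0.030705858021974564)
[0.44164325 0.0264893 ] 0.027734023517943924 95 ((0.4417051672935486, 0.026589447632431984), 0.030705858021974564)
[0.44164325 0.0264893 ] 0.027734023517943924 95 ((0.4417051672935486, 0.026589447632431984), 0.030705858021974564)
mat 271 ((0.49695754051208496, 0.35095420479774475), (0.12667487561702728, 0.07174146920442581), 13.308305740356445)
16 [266. 178.] [ 27. -30.]
10 [283. 175.] [ 16. -84.]
11 [247. 183.] [33. 31.]
11 [286. 191.] [-34. -74.]
15 [272. 197.] [-38. -29.]
9 [253. 197.] [-18.  27.]
turn [-0.001, 0.001, 0.803] shift [-374.6, -260.6, 0.2] head 63.0->17.0 rows 11.0
```

Call:
apply_moves --pt "0 0 0.8 -374.6 -260.6 0 1" --pt "0 0 0.8 -374.6 -260.6 0 1" --pt "0 0 0.8 -374.6 -260.6 0 1" --pt "0 0 0.8 -374.6 -260.6 0 1" --pt "0 0 0.8 -374.6 -260.6 0 1" --pt "0 0 0.8 -374.6 -260.6 0 1" --pt "0 0 0.8 -374.6 -260.6 0 1" --pt "0 0 0.8 -374.6 -260.6 0 1" --pt "0 0 0.8 -374.6 -260.6 0 1" --pt "0 0 0.8 -374.6 -260.6 0 1" --pt "0 0 0.8 -374.6 -260.6 0 1" --pt "0 0 0.8 -374.6 -260.6 0 1" --pt "0 0 0.8 -374.6 -260.6 0 1" --pt "0 0 0.8 -374.6 -260.6 0 1"

```text
time: 1.27
ee_pos: [0.4987, 0.1553, 0.2222]
eef_rot: [0.593, 0.805, -0.0, -0.0]
ft_force: [-0.3, 0.3, 0.1]
width: 0.0869
grip_force: 0.0
```

Run:
```python
from h import *
plan(.499,.1545,.134,17); print(r.read_state()['ee_pos'])
c=cam('wrist');save(c,'w1.png')
print(c['position'],R.from_quat(c['orientation']).as_matrix().round(3).tolist())
```

```text
turn [-0.001, -0.0, 0.003] shift [-0.9, 0.0, 88.2] head 17.2->17.0 rows 3.0
[0.49874794 0.15533986 0.22224718]
[0.47503061 0.23215257 0.38435297] [[0.955, 0.283, 0.086], [0.296, -0.913, -0.281], [-0.001, 0.294, -0.956]]
```

View pics/w1.png

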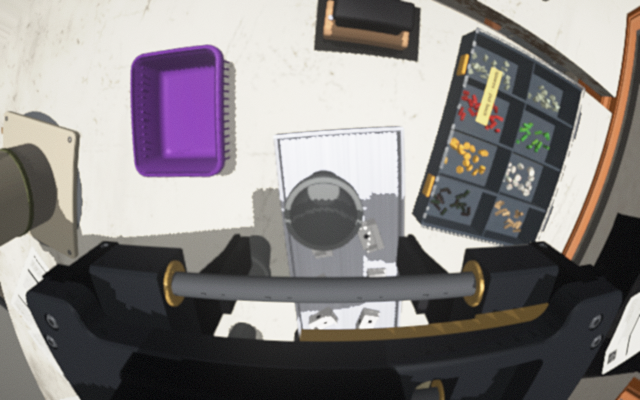

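The wrist view shows the cup on the board at (322,210), centred between the fingers. I'll go down and grip it.

Call:
apply_moves --pt "0 0 0 -0.9 0 40 1" --pt "0 0 0 -0.9 0 75 1" --pt "0 0 0 -0.9 0 88 1" --pt "0 0 0 -0.9 0 88 1" --pt "0 0 0 -0.9 0 88 1" --pt "0 0 0 -0.9 0 88 0.2" --pt "0 0 0 -0.9 0 88 0.2" --pt "0 0 0 -0.9 0 88 0.2" --pt "0 0 0 -0.9 0 88 0.2" --pt "0 0 0 -0.9 0 88 0.2" --pt "0 0 0 -0.9 0 88 0.2" --pt "0 0 0 -0.9 0 88 0.2" --force 12

```text
time: 2.32
ee_pos: [0.4998, 0.1542, 0.1352]
eef_rot: [0.594, 0.805, 0.001, 0.0]
ft_force: [-0.6, -1.0, 5.4]
width: 0.0641
grip_force: 12.0
```

Call:
apply_moves --pt "0 0 0 0 0 0 0.2" --pt "0 0 0 0 0 0 0.2"

```text
time: 2.48
ee_pos: [0.4998, 0.1542, 0.1351]
eef_rot: [0.594, 0.805, 0.0, 0.0]
ft_force: [-0.6, -0.7, 6.0]
width: 0.0637
grip_force: 12.0
```

Run:
```python
from h import *
s=r.read_state();print(s['ee_pos'],s['ft_force'],s['torque'],s['width'],s['grip_force'])
c=cam('side');im=cv2.cvtColor(c['pixels'],cv2.COLOR_RGB2BGR)[70:270,180:440];cv2.imwrite('pics/s1.png',cv2.resize(im,None,fx=3,fy=3,interpolation=cv2.INTER_CUBIC))
```

```text
[0.49976027 0.15415749 0.13514814] [-0.56286576 -0.65724526  5.96829316] [-0.10306635  0.23377978  0.04716458] 0.06365493472980434 12.000328322901623
```

View pics/s1.png

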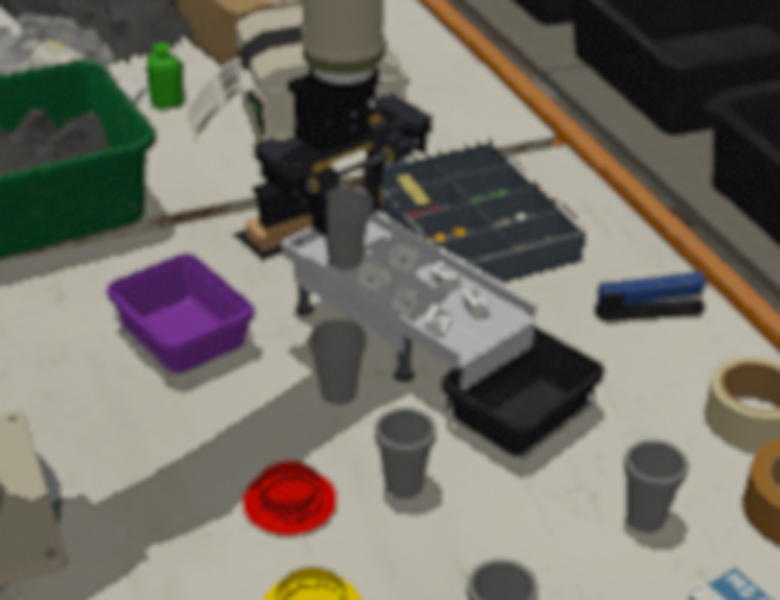

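The cup is gripped on its collar at (345,215) in the crop and stands upright. Next I'll lift it.

Call:
apply_moves --pt "0 0 0 0 0 -4 0.2" --pt "0 0 0 0 0 -20 0.2" --pt "0 0 0 0 0 -60 0.2" --pt "0 0 0 0 0 -100 0.2" --pt "0 0 0 0 0 -145 0.2" --pt "0 0 0 0 0 -145 0.2" --pt "0 0 0 0 0 -145 0.2"

```text
time: 3.12
ee_pos: [0.5006, 0.1543, 0.2823]
eef_rot: [0.594, 0.805, 0.002, 0.001]
ft_force: [0.1, 0.1, -1.7]
width: 0.0637
grip_force: 12.0
```

Run:
```python
from h import *
s=r.read_state();print(s['ee_pos'],s['ft_force'],s['torque'],s['width'],s['grip_force'])
plan(.448,-.3534,.28,-38)
c=cam('wrist');im=cv2.cvtColor(c['pixels'],cv2.COLOR_RGB2BGR)[130:300];cv2.imwrite('pics/w2.png',im)
```

```text
[0.50055812 0.15430713 0.28225362] [ 0.11390504  0.10885732 -1.66571916] [-0.10443759  0.01928628 -0.06495443] 0.06365357388592938 11.999872581582167
turn [0.004, -0.003, 0.963] shift [-469.5, -200.2, 0.8] head 17.2->-38.0 rows 13.0
```

View pics/w2.png

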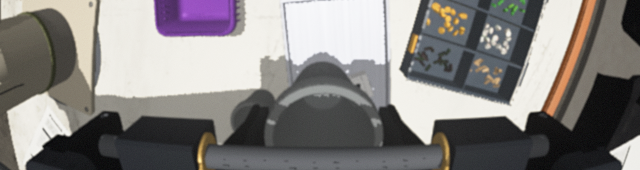

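Call:
apply_moves --pt "0 0 0.96 -469.5 -200 0 0.2" --pt "0 0 0.96 -469.5 -200 0 0.2" --pt "0 0 0.96 -469.5 -200 0 0.2" --pt "0 0 0.96 -469.5 -200 0 0.2" --pt "0 0 0.96 -469.5 -200 0 0.2" --pt "0 0 0.96 -469.5 -200 0 0.2" --pt "0 0 0.96 -469.5 -200 0 0.2" --pt "0 0 0.96 -469.5 -200 0 0.2" --pt "0 0 0.96 -469.5 -200 0 0.2" --pt "0 0 0.96 -469.5 -200 0 0.2" --pt "0 0 0.96 -469.5 -200 0 0.2" --pt "0 0 0.96 -469.5 -200 0 0.2" --pt "0 0 0.96 -469.5 -200 0 0.2" --pt "0 0 0.96 -469.5 -200 0 0.2" --pt "0 0 0.96 -469.5 -200 0 0.2" --pt "0 0 0.96 -469.5 -200 0 0.2"

```text
time: 4.5
ee_pos: [0.4472, -0.3523, 0.2782]
eef_rot: [0.898, 0.44, -0.0, -0.001]
ft_force: [0.5, 0.3, 0.1]
width: 0.0637
grip_force: 12.0
```

```bash
cat >> h.py <<'E'
def held():
    """side view: dark-grey cup blob location vs base cup, for checks"""
    s=r.read_state();print({k:np.round(s[k],4).tolist() for k in ['time','ee_pos','ft_force','torque','width','grip_force']})
E
python3 - <<'E'
from h import *
held(); plan(.448,-.3534,.115,-38)
c=cam('side');im=cv2.cvtColor(c['pixels'],cv2.COLOR_RGB2BGR)[150:310,270:430];cv2.imwrite('pics/s2.png',cv2.resize(im,None,fx=3.6,fy=3.6,interpolation=cv2.INTER_CUBIC))
E
```

```text
{'time': 4.5, 'ee_pos': [0.4472, -0.3523, 0.2782], 'ft_force': [0.4782, 0.3464, 0.1355], 'torque': [-0.0682, 0.0474, 0.0235], 'width': 0.0637, 'grip_force': 12.0002}
turn [-0.002, -0.0, 0.004] shift [-0.4, 1.7, 163.2] head -37.8->-38.0 rows 4.0
```

View pics/s2.png

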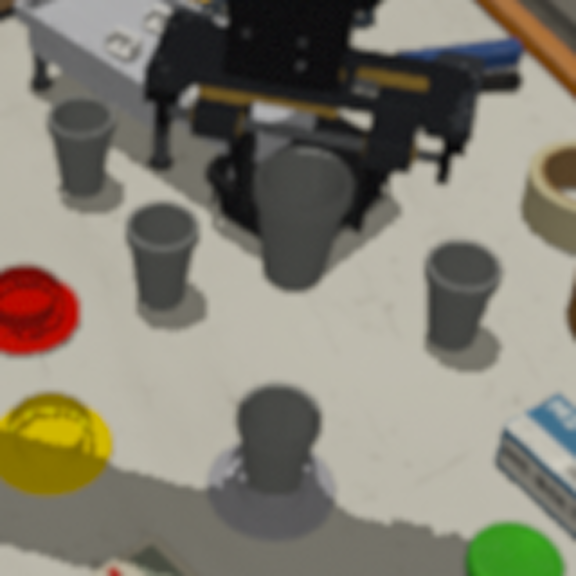

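Side crop: the held cup hangs upright at (295,220), above the base cup at (278,440). I'll lower it to just above the rim and check its alignment by ray projection.

Call:
apply_moves --pt "-0.002 0 0.004 -0.4 1.7 40 0.2" --pt "-0.002 0 0.004 -0.4 1.7 80 0.2" --pt "-0.002 0 0.004 -0.4 1.7 105 0.2" --pt "-0.002 0 0.004 -0.4 1.7 118 0.2" --pt "-0.002 0 0.004 -0.4 1.7 118 0.2" --pt "-0.002 0 0.004 -0.4 1.7 118 0.2" --pt "-0.002 0 0.004 -0.4 1.7 118 0.2"

```text
time: 5.13
ee_pos: [0.4492, -0.3553, 0.1634]
eef_rot: [0.899, 0.438, 0.001, 0.002]
ft_force: [-0.4, 0.4, 1.0]
width: 0.0641
grip_force: 12.0
```

```bash
cat >> h.py <<'E'
def proj(c,p):
    q=R.from_quat(c['orientation']).inv().apply(np.array(p)-c['position']); return c['cx']+c['f']*q[0]/q[2],c['cy']+c['f']*q[1]/q[2]
def axis_check(c,xy,zs):
    """side view: horizontal extent of dark-grey cup at each height along expected axis; offset of its middle in mm"""
    W=world(c)
    for z in zs:
        u,v=proj(c,[*xy,z]); v=int(round(v)); row=c['pixels'][v].astype(int)
        near=np.linalg.norm(W[v]-[*xy,z],axis=1)<.045; dk=(row.max(-1)<120)&near
        k=np.where(dk)[0]
        if len(k)==0: print(z,'none');continue
        q=R.from_quat(c['orientation']).inv().apply(np.array([*xy,z])-c['position'])
        mm=q[2]/c['f']*1000; print('z %.3f off %.1f mm width %.1f'%(z,((k[0]+k[-1])/2-u)*mm,(k[-1]-k[0]+1)*mm))
E
python3 - <<'E'
from h import *
held(); s=r.read_state()['ee_pos']; plan(.448,-.3534,.115,-38)
c=cam('side'); foot=s[2]-.054
axis_check(c,s[:2],foot+np.array([.005,.015,.025,.035,.045,.055,.065]))
print('base');axis_check(c,(.448,-.3534),[.045,.055,.065,.07,.08])
E
```

```text
{'time': 5.1333, 'ee_pos': [0.4492, -0.3553, 0.1634], 'ft_force': [-0.3917, 0.425, 1.0397], 'torque': [-0.0721, 0.0783, -0.0209], 'width': 0.0641, 'grip_force': 12.0001}
turn [0.004, -0.001, -0.0] shift [0.8, -2.3, 48.4] head -38.0->-38.0 rows 2.0
z 0.114 off 1.9 mm width 40.1
z 0.124 off 1.2 mm width 39.8
z 0.134 off 0.4 mm width 44.6
z 0.144 off 0.9 mm width 46.7
z 0.154 off 7.5 mm width 61.1
z 0.164 off 6.7 mm width 60.7
z 0.174 off -1.3 mm width 79.7
base
z 0.045 off -19.8 mm width 20.9
z 0.055 off 1.7 mm width 54.6
z 0.065 off 2.3 mm width 56.8
z 0.070 off 0.7 mm width 59.3
z 0.080 off -0.0 mm width 58.9
```

Call:
apply_moves --pt "0.002 0 0 0.8 -2 10 0.2" --pt "0.002 0 0 0.8 -2 25 0.2" --pt "0.002 0 0 0.8 -2 40 0.2" --pt "0.002 0 0 0.8 -2 52 0.2" --pt "0.002 0 0 0.8 -2 60 0.2" --pt "0.002 0 0 0.8 -2 63 0.2" --pt "0.002 0 0 0.8 -2 63 0.2" --pt "0.002 0 0 0.8 -2 63 0.2" --pt "0.002 0 0 0.8 -2 63 0.2" --pt "0.002 0 0 0.8 -2 63 0.2"

```text
time: 6.02
ee_pos: [0.4475, -0.3534, 0.0991]
eef_rot: [0.899, 0.438, 0.0, 0.0]
ft_force: [0.2, 0.2, 0.3]
width: 0.0638
grip_force: 12.0
```

Call:
apply_moves --pt "0 0 0 0 0 1 0.2" --pt "0 0 0 0 0 2 0.2" --pt "0 0 0 0 0 3 0.2" --pt "0 0 0 0 0 3 0.2" --pt "0 0 0 0 0 3 0.2"

```text
time: 6.43
ee_pos: [0.4472, -0.3532, 0.0954]
eef_rot: [0.899, 0.438, -0.0, -0.0]
ft_force: [-0.0, 0.8, -0.6]
width: 0.0635
grip_force: 12.0
```

Call:
apply_moves --pt "0 0 0 0 0 0.5 0.2" --pt "0 0 0 0 0 1 0.2" --pt "0 0 0 0 0 1 0.2" --pt "0 0 0 0 0 1 0.2"

```text
time: 6.77
ee_pos: [0.4472, -0.3532, 0.0945]
eef_rot: [0.899, 0.438, 0.0, -0.0]
ft_force: [-0.8, 0.2, 0.2]
width: 0.0641
grip_force: 12.0
```

Call:
apply_moves --pt "0 0 0 0 0 0.3 0.2" --pt "0 0 0 0 0 0.7 0.2" --pt "0 0 0 0 0 0.7 0.2" --pt "0 0 0 0 0 0.7 0.2"

```text
time: 7.1
ee_pos: [0.4472, -0.3532, 0.0938]
eef_rot: [0.899, 0.438, -0.0, -0.0]
ft_force: [0.1, -0.6, 0.8]
width: 0.0635
grip_force: 12.0
```

Call:
apply_moves --pt "0 0 0 0 0 0.3 0.2" --pt "0 0 0 0 0 0.6 0.2" --pt "0 0 0 0 0 0.6 0.2" --pt "0 0 0 0 0 0.6 0.2"

```text
time: 7.43
ee_pos: [0.4472, -0.3532, 0.0932]
eef_rot: [0.899, 0.438, 0.0, 0.0]
ft_force: [0.6, -0.3, 0.6]
width: 0.0634
grip_force: 12.0
```

Call:
apply_moves --pt "0 0 0 0 0 0.3 0.2" --pt "0 0 0 0 0 0.7 0.2" --pt "0 0 0 0 0 0.7 0.2" --pt "0 0 0 0 0 0.7 0.2"

```text
time: 7.77
ee_pos: [0.4472, -0.3532, 0.0925]
eef_rot: [0.899, 0.438, 0.0, 0.0]
ft_force: [-0.5, -0.9, 0.7]
width: 0.0638
grip_force: 12.0
```

Run:
```python
from h import *
held();c=cam('side');held()
W=world(c)
im=cv2.cvtColor(c['pixels'],cv2.COLOR_RGB2BGR)[230:310,310:390];cv2.imwrite('pics/s3.png',cv2.resize(im,None,fx=6,fy=6,interpolation=cv2.INTER_CUBIC))
for z in (.086,.119): print(proj(c,[.448,-.3534,z]))
```

```text
{'time': 7.7667, 'ee_pos': [0.4472, -0.3532, 0.0925], 'ft_force': [-0.454, -0.8858, 0.6827], 'torque': [-0.2716, 0.0458, -0.0116], 'width': 0.0638, 'grip_force': 12.0}
{'time': 7.8167, 'ee_pos': [0.4472, -0.3532, 0.0925], 'ft_force': [0.7636, -0.9349, 1.5625], 'torque': [-0.2421, 0.0839, -0.0353], 'width': 0.0638, 'grip_force': 12.0}
(np.float64(347.17571553209723), np.float64(264.48176188129037))
(np.float64(348.09699808063505), np.float64(255.74749094026896))
```

View pics/s3.png

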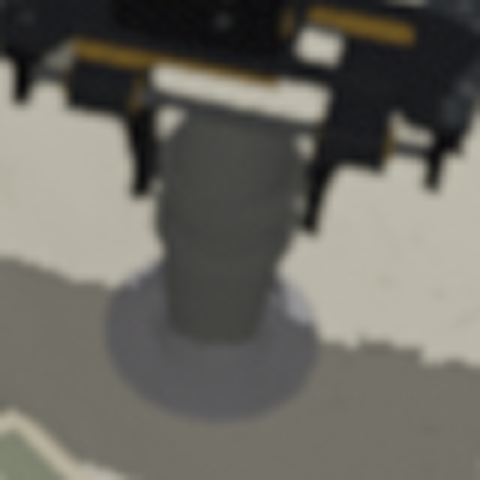

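Side crop: the held cup is nested in the base cup, collar at (228,170) and lower rim at about (228,225), with the fingers on the collar. I'll take one finer step to confirm contact.

Call:
apply_moves --pt "0 0 0 0 0 0.3 0.2" --pt "0 0 0 0 0 0.5 0.2" --pt "0 0 0 0 0 0.5 0.2" --pt "0 0 0 0 0 0.5 0.2" --pt "0 0 0 0 0 0.5 0.2"

```text
time: 8.23
ee_pos: [0.4472, -0.3533, 0.0921]
eef_rot: [0.899, 0.438, 0.0, 0.0]
ft_force: [-0.3, -0.1, 2.3]
width: 0.0634
grip_force: 12.0
```

Run:
```python
from h import *
for i in range(3): held();cam('side')
```

```text
{'time': 8.2333, 'ee_pos': [0.4472, -0.3533, 0.0921], 'ft_force': [-0.2561, -0.1249, 2.3127], 'torque': [-0.2696, 0.1196, 0.0015], 'width': 0.0634, 'grip_force': 12.0001}
{'time': 8.2833, 'ee_pos': [0.4472, -0.3532, 0.092], 'ft_force': [-0.8458, -0.5628, 2.225], 'torque': [-0.2723, 0.1476, 0.0007], 'width': 0.0633, 'grip_force': 12.0001}
{'time': 8.3333, 'ee_pos': [0.4472, -0.3532, 0.0921], 'ft_force': [0.4373, -0.6497, 2.7143], 'torque': [-0.2714, 0.0889, 0.0029], 'width': 0.0637, 'grip_force': 12.0001}
```

Call:
apply_moves --pt "0 0 0 0 0 -0.5 0.2" --pt "0 0 0 0 0 -0.5 0.2" --pt "0 0 0 0 0 -0.5 0.5" --pt "0 0 0 0 0 -0.5 0.6" --pt "0 0 0 0 0 -0.5 0.8" --pt "0 0 0 0 0 -0.5 1" --pt "0 0 0 0 0 -0.5 1" --pt "0 0 0 0 0 -0.5 1" --pt "0 0 0 0 0 -0.5 1" --pt "0 0 0 0 0 -0.5 1"

```text
time: 9.22
ee_pos: [0.4472, -0.3532, 0.0925]
eef_rot: [0.899, 0.438, 0.0, -0.0]
ft_force: [0.3, -0.4, -0.2]
width: 0.0865
grip_force: 0.0
```

Call:
apply_moves --pt "0 0 0 0 0 -5 1" --pt "0 0 0 0 0 -20 1" --pt "0 0 0 0 0 -50 1" --pt "0 0 0 0 0 -90 1" --pt "0 0 0 0 0 -110 1" --pt "0 0 0 0 0 -110 1"

```text
time: 9.72
ee_pos: [0.4488, -0.355, 0.2077]
eef_rot: [0.899, 0.438, 0.002, 0.003]
ft_force: [-0.2, -0.3, 0.7]
width: 0.0871
grip_force: 0.0
```

Run:
```python
from h import *
held(); plan(.4517,-.1329,.2,-16.5)
c=cam('top');W=world(c)
print(ring(W,*[int(round(t)) for t in proj(c,[.448,-.3534,.119])],.119))
m=(np.linalg.norm(W[...,:2]-[.448,-.3534],axis=2)<.05)&(W[...,2]>.105)&(W[...,2]<.14)
Q=W[m];print(len(Q),cv2.minEnclosingCircle(Q[:,:2].astype(np.float32)),np.median(Q[:,2]))
for n,z,x,y in [('b',.08,.4517,-.1329),('a',.08,.4416,.0265),('c',.08,.655,-.265)]:
    u,v=proj(c,[x,y,z]);print(n,*ring(W,int(u),int(v),z,h=15)[:2])
```

```text
{'time': 9.7167, 'ee_pos': [0.4488, -0.355, 0.2077], 'ft_force': [-0.208, -0.2962, 0.6933], 'torque': [-0.0802, 0.0524, -0.0074], 'width': 0.0871, 'grip_force': 0.0}
turn [0.007, -0.0, -0.377] shift [176.6, -134.7, 7.1] head -38.1->-16.5 rows 6.0
(array([ 0.4594, -0.3395,  0.0253,  0.4489, -0.3504,  0.0275,  0.1171]), 26)
38 ((0.45937293767929077, -0.33946073055267334), 0.025287872180342674) 0.1155724723335324
b [ 0.452  -0.1328  0.0311  0.4515 -0.133   0.0282  0.079 ] 97
a [0.4568 0.0394 0.0509 0.4464 0.031  0.0304 0.0793] 108
c [ 0.6554 -0.265   0.0309  0.6554 -0.2651  0.0281  0.0788] 97
```

Call:
apply_moves --pt "0.007 0 -0.377 176.6 -134.7 7 1" --pt "0.007 0 -0.377 176.6 -134.7 7 1" --pt "0.007 0 -0.377 176.6 -134.7 7 1" --pt "0.007 0 -0.377 176.6 -134.7 7 1" --pt "0.007 0 -0.377 176.6 -134.7 7 1" --pt "0.007 0 -0.377 176.6 -134.7 7 1" --pt "0.007 0 -0.377 176.6 -134.7 7 1" --pt "0.007 0 -0.377 176.6 -134.7 40 1" --pt "0.007 0 -0.377 176.6 -134.7 40 1" --pt "0.007 0 -0.377 176.6 -134.7 40 1" --pt "0.007 0 -0.377 176.6 -134.7 40 1"

```text
time: 10.68
ee_pos: [0.4498, -0.1319, 0.163]
eef_rot: [0.801, 0.598, -0.002, -0.003]
ft_force: [-0.4, -0.9, 0.3]
width: 0.0869
grip_force: 0.0
```

Run:
```python
from h import *
held(); plan(.4517,-.1329,.054,-16.5)
```

```text
{'time': 10.6833, 'ee_pos': [0.4498, -0.1319, 0.163], 'ft_force': [-0.3801, -0.8643, 0.3056], 'torque': [-0.0517, 0.0616, -0.0481], 'width': 0.0869, 'grip_force': 0.0}
turn [-0.007, -0.001, -0.0] shift [-0.5, 2.9, 109.0] head -16.5->-16.5 rows 3.0
```

Call:
apply_moves --pt "-0.007 0 0 -0.5 2.2 40 1" --pt "-0.007 0 0 -0.5 2.2 80 1" --pt "-0.007 0 0 -0.5 2.2 105 1" --pt "-0.007 0 0 -0.5 2.2 109 1" --pt "-0.007 0 0 -0.5 2.2 109 1" --pt "-0.007 0 0 -0.5 2.2 109 1" --pt "-0.007 0 0 -0.5 2.2 109 0.2" --pt "-0.007 0 0 -0.5 2.2 109 0.2" --pt "-0.007 0 0 -0.5 2.2 109 0.2" --pt "-0.007 0 0 -0.5 2.2 109 0.2" --pt "-0.007 0 0 -0.5 2.2 109 0.2" --pt "-0.007 0 0 -0.5 2.2 109 0.2" --pt "-0.007 0 0 -0.5 2.2 109 0.2" --pt "-0.007 0 0 -0.5 2.2 109 0.2"

```text
time: 11.85
ee_pos: [0.4516, -0.1318, 0.054]
eef_rot: [0.801, 0.599, 0.001, -0.0]
ft_force: [-0.9, 0.7, 6.2]
width: 0.063
grip_force: 12.0
```

Call:
apply_moves --pt "0 0 0 0 0 -4 0.2" --pt "0 0 0 0 0 -30 0.2" --pt "0 0 0 0 0 -70 0.2" --pt "0 0 0 0 0 -110 0.2" --pt "0 0 0 0 0 -150 0.2" --pt "0 0 0 0 0 -190 0.2" --pt "0 0 0 0 0 -206 0.2" --pt "0 0 0 0 0 -206 0.2" --pt "0 0 0 0 0 -206 0.2" --pt "0 0 0 0 0 -206 0.2"

```text
time: 12.68
ee_pos: [0.4505, -0.132, 0.2583]
eef_rot: [0.801, 0.599, -0.0, -0.001]
ft_force: [0.9, 0.5, -0.4]
width: 0.0628
grip_force: 12.0
```

Run:
```python
from h import *
held(); plan(.448,-.3534,.26,-38)
```

```text
{'time': 12.6833, 'ee_pos': [0.4505, -0.132, 0.2583], 'ft_force': [0.8553, 0.5408, -0.3763], 'torque': [-0.0646, 0.1326, -0.0159], 'width': 0.0628, 'grip_force': 12.0001}
turn [-0.002, -0.001, 0.376] shift [-213.1, 60.3, -2.0] head -16.4->-38.0 rows 6.0
```

Call:
apply_moves --pt "-0.002 0 0.376 -213 60.3 0 0.2" --pt "-0.002 0 0.376 -213 60.3 0 0.2" --pt "-0.002 0 0.376 -213 60.3 0 0.2" --pt "-0.002 0 0.376 -213 60.3 0 0.2" --pt "-0.002 0 0.376 -213 60.3 0 0.2" --pt "-0.002 0 0.376 -213 60.3 0 0.2" --pt "-0.002 0 0.376 -213 60.3 0 0.2" --pt "-0.002 0 0.376 -213 60.3 30 0.2" --pt "-0.002 0 0.376 -213 60.3 55 0.2" --pt "-0.002 0 0.376 -213 60.3 68 0.2" --pt "-0.002 0 0.376 -213 60.3 68 0.2" --pt "-0.002 0 0.376 -213 60.3 68 0.2" --pt "-0.002 0 0.376 -213 60.3 68 0.2" --pt "-0.002 0 0.376 -213 60.3 68 0.2"

```text
time: 13.85
ee_pos: [0.4493, -0.3537, 0.1926]
eef_rot: [0.899, 0.439, 0.002, 0.001]
ft_force: [1.2, -0.2, 0.5]
width: 0.0624
grip_force: 12.0
```

Run:
```python
from h import *
held(); s=r.read_state()['ee_pos']; plan(.4475,-.3532,.13,-38)
c=cam('side'); foot=s[2]-.054
axis_check(c,s[:2],foot+np.array([.005,.015,.025,.035]))
print('stack');axis_check(c,(.4475,-.3532),[.055,.065,.075,.085,.1,.105,.11,.115])
```

```text
{'time': 13.85, 'ee_pos': [0.4493, -0.3537, 0.1926], 'ft_force': [1.219, -0.192, 0.4676], 'torque': [-0.0695, 0.0458, -0.0068], 'width': 0.0624, 'grip_force': 12.0}
turn [0.004, -0.002, 0.0] shift [-0.8, -2.0, 62.6] head -38.0->-38.0 rows 2.0
z 0.144 off -0.9 mm width 41.9
z 0.154 off -0.4 mm width 39.2
z 0.164 off 1.3 mm width 43.8
z 0.174 off 6.6 mm width 60.4
stack
z 0.055 off 0.9 mm width 52.0
z 0.065 off 0.3 mm width 56.8
z 0.075 off 0.9 mm width 59.1
z 0.085 off -1.1 mm width 61.3
z 0.100 off -0.9 mm width 58.2
z 0.105 off 0.0 mm width 60.5
z 0.110 off -0.3 mm width 60.4
z 0.115 off -0.7 mm width 60.2
```

Call:
apply_moves --pt "0.003 -0.001 0 -0.8 -1.7 10 0.2" --pt "0.003 -0.001 0 -0.8 -1.7 25 0.2" --pt "0.003 -0.001 0 -0.8 -1.7 40 0.2" --pt "0.003 -0.001 0 -0.8 -1.7 52 0.2" --pt "0.003 -0.001 0 -0.8 -1.7 60 0.2" --pt "0.003 -0.001 0 -0.8 -1.7 64 0.2" --pt "0.003 -0.001 0 -0.8 -1.7 64 0.2" --pt "0.003 -0.001 0 -0.8 -1.7 64 0.2" --pt "0.003 -0.001 0 -0.8 -1.7 64 0.2" --pt "0.003 -0.001 0 -0.8 -1.7 64 0.2"

```text
time: 14.73
ee_pos: [0.4473, -0.3532, 0.1279]
eef_rot: [0.899, 0.438, 0.0, -0.0]
ft_force: [0.3, 1.2, 0.2]
width: 0.063
grip_force: 12.0
```

Call:
apply_moves --pt "0 0 0 0 0 0.6 0.2" --pt "0 0 0 0 0 1.2 0.2" --pt "0 0 0 0 0 1.2 0.2" --pt "0 0 0 0 0 1.2 0.2"

```text
time: 15.07
ee_pos: [0.4471, -0.3529, 0.1261]
eef_rot: [0.899, 0.438, 0.0, -0.001]
ft_force: [0.1, -0.0, 0.0]
width: 0.0629
grip_force: 12.0
```

Call:
apply_moves --pt "0 0 0 0 0 0.5 0.2" --pt "0 0 0 0 0 0.8 0.2" --pt "0 0 0 0 0 0.8 0.2" --pt "0 0 0 0 0 0.8 0.2"

```text
time: 15.4
ee_pos: [0.447, -0.3529, 0.1252]
eef_rot: [0.899, 0.438, -0.0, -0.001]
ft_force: [-0.4, 0.7, -0.6]
width: 0.0627
grip_force: 12.0
```

Call:
apply_moves --pt "0 0 0 0 0 0.4 0.2" --pt "0 0 0 0 0 0.6 0.2" --pt "0 0 0 0 0 0.6 0.2" --pt "0 0 0 0 0 0.6 0.2"

```text
time: 15.73
ee_pos: [0.447, -0.3529, 0.1246]
eef_rot: [0.899, 0.438, -0.0, -0.001]
ft_force: [-0.4, 0.6, 0.2]
width: 0.0629
grip_force: 12.0
```

Run:
```python
from h import *
for i in range(3): held();cam('side')
```

```text
{'time': 15.7333, 'ee_pos': [0.447, -0.3529, 0.1246], 'ft_force': [-0.4013, 0.6005, 0.2336], 'torque': [-0.0445, 0.0954, -0.0115], 'width': 0.0629, 'grip_force': 11.9999}
{'time': 15.7833, 'ee_pos': [0.447, -0.353, 0.1246], 'ft_force': [0.8148, 0.0576, 0.5124], 'torque': [-0.0559, 0.0935, 0.0238], 'width': 0.0631, 'grip_force': 11.9999}
{'time': 15.8333, 'ee_pos': [0.447, -0.353, 0.1246], 'ft_force': [-0.1482, 0.8552, -0.0224], 'torque': [-0.0747, 0.0949, 0.0519], 'width': 0.0627, 'grip_force': 12.0}
```

Call:
apply_moves --pt "0 0 0 0 0 0.4 0.2" --pt "0 0 0 0 0 0.6 0.2" --pt "0 0 0 0 0 0.6 0.2" --pt "0 0 0 0 0 0.6 0.2"

```text
time: 16.22
ee_pos: [0.447, -0.353, 0.124]
eef_rot: [0.899, 0.438, 0.0, -0.001]
ft_force: [-0.0, -0.1, 1.2]
width: 0.0629
grip_force: 12.0
```

Run:
```python
from h import *
for i in range(2): held();cam('side')
```

```text
{'time': 16.2167, 'ee_pos': [0.447, -0.353, 0.124], 'ft_force': [-0.0488, -0.082, 1.1824], 'torque': [-0.0135, 0.1003, 0.0471], 'width': 0.0629, 'grip_force': 12.0}
{'time': 16.2667, 'ee_pos': [0.447, -0.3529, 0.124], 'ft_force': [-0.1621, -0.7407, -0.4247], 'torque': [-0.0021, 0.1071, 0.0399], 'width': 0.0625, 'grip_force': 12.0}
```

Call:
apply_moves --pt "0 0 0 0 0 0.4 0.2" --pt "0 0 0 0 0 0.5 0.2" --pt "0 0 0 0 0 0.5 0.2" --pt "0 0 0 0 0 0.5 0.2"

```text
time: 16.65
ee_pos: [0.447, -0.3529, 0.1235]
eef_rot: [0.899, 0.438, 0.0, -0.001]
ft_force: [0.2, 0.4, 0.7]
width: 0.0628
grip_force: 12.0
```

Run:
```python
from h import *
for i in range(2): held();cam('side')
```

```text
{'time': 16.65, 'ee_pos': [0.447, -0.3529, 0.1235], 'ft_force': [0.1596, 0.4377, 0.6667], 'torque': [0.032, 0.0567, 0.0247], 'width': 0.0628, 'grip_force': 12.0}
{'time': 16.7, 'ee_pos': [0.447, -0.3529, 0.1235], 'ft_force': [-0.9659, 0.4147, 0.6777], 'torque': [-0.0295, 0.1089, -0.0414], 'width': 0.0629, 'grip_force': 12.0}
```

Call:
apply_moves --pt "0 0 0 0 0 0.3 0.2" --pt "0 0 0 0 0 0.5 0.2" --pt "0 0 0 0 0 0.5 0.2" --pt "0 0 0 0 0 0.5 0.2"

```text
time: 17.08
ee_pos: [0.447, -0.353, 0.123]
eef_rot: [0.899, 0.438, 0.0, -0.001]
ft_force: [0.6, 0.9, 0.0]
width: 0.0626
grip_force: 12.0
```

Run:
```python
from h import *
for i in range(3): held();cam('side')
```

```text
{'time': 17.0833, 'ee_pos': [0.447, -0.353, 0.123], 'ft_force': [0.6431, 0.9451, 0.0296], 'torque': [0.0209, 0.1446, -0.0474], 'width': 0.0626, 'grip_force': 12.0}
{'time': 17.1333, 'ee_pos': [0.447, -0.3529, 0.123], 'ft_force': [-0.1444, 0.7075, 0.699], 'torque': [-0.016, 0.1274, -0.0201], 'width': 0.0626, 'grip_force': 12.0}
{'time': 17.1833, 'ee_pos': [0.447, -0.3529, 0.123], 'ft_force': [-0.3463, 0.4868, 1.5533], 'torque': [0.0416, 0.1131, -0.007], 'width': 0.0628, 'grip_force': 12.0}
```

Call:
apply_moves --pt "0 0 0 0 0 0.3 0.2" --pt "0 0 0 0 0 0.5 0.2" --pt "0 0 0 0 0 0.5 0.2" --pt "0 0 0 0 0 0.5 0.2"

```text
time: 17.57
ee_pos: [0.447, -0.3529, 0.1225]
eef_rot: [0.899, 0.438, 0.0, -0.001]
ft_force: [-0.1, 0.4, 1.3]
width: 0.0632
grip_force: 12.0
```

Run:
```python
from h import *
for i in range(3): held();c=cam('side')
im=cv2.cvtColor(c['pixels'],cv2.COLOR_RGB2BGR)[220:310,310:390];cv2.imwrite('pics/s4.png',cv2.resize(im,None,fx=6,fy=6,interpolation=cv2.INTER_CUBIC))
g=c['pixels'][225:300,345:351].astype(int).mean((1,2));print(g.round().tolist())
for z in (.006,.072,.086,.105,.119,.138,.152): print(z,proj(c,[.447,-.353,z])[1])
```

```text
{'time': 17.5667, 'ee_pos': [0.447, -0.3529, 0.1225], 'ft_force': [-0.0809, 0.4263, 1.3483], 'torque': [0.0599, 0.1501, -0.02], 'width': 0.0632, 'grip_force': 12.0001}
{'time': 17.6167, 'ee_pos': [0.447, -0.3529, 0.1225], 'ft_force': [0.0094, 0.3641, 1.7141], 'torque': [0.1009, 0.1725, 0.005], 'width': 0.0628, 'grip_force': 11.9999}
{'time': 17.6667, 'ee_pos': [0.447, -0.353, 0.1225], 'ft_force': [-0.3341, 0.4161, 0.7788], 'torque': [0.083, 0.1175, 0.0567], 'width': 0.0632, 'grip_force': 12.0001}
[20.0, 16.0, 15.0, 17.0, 22.0, 27.0, 35.0, 61.0, 106.0, 153.0, 177.0, 180.0, 160.0, 114.0, 71.0, 60.0, 64.0, 69.0, 71.0, 72.0, 72.0, 72.0, 72.0, 72.0, 71.0, 71.0, 72.0, 72.0, 72.0, 72.0, 71.0, 70.0, 70.0, 71.0, 70.0, 69.0, 68.0, 68.0, 68.0, 69.0, 70.0, 71.0, 70.0, 70.0, 69.0, 68.0, 68.0, 69.0, 70.0, 71.0, 70.0, 70.0, 69.0, 68.0, 68.0, 68.0, 68.0, 68.0, 68.0, 67.0, 68.0, 70.0, 80.0, 89.0, 90.0, 90.0, 90.0, 89.0, 89.0, 90.0, 90.0, 91.0, 91.0, 92.0, 97.0]
0.006 284.28838638511303
0.072 268.08550105938986
0.086 264.4835661170976
0.105 259.49732992462367
0.119 255.74905225559695
0.138 250.55814882263115
0.152 246.6544251399758
```

View pics/s4.png

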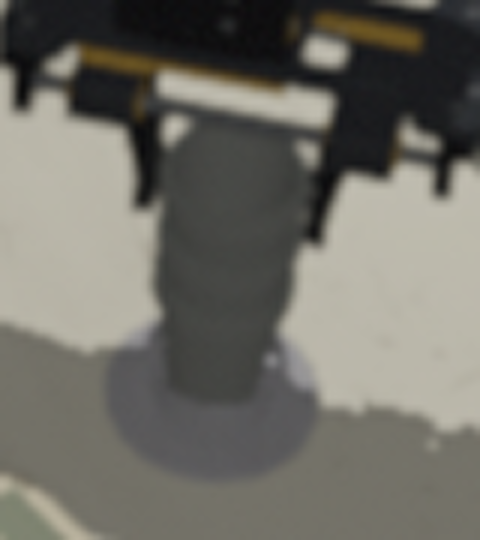

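Side crop: the second cup sits in the stack with three collars evenly spaced, at about y 160, 250 and 300. Contact is starting, so one more small step, then release.

Call:
apply_moves --pt "0 0 0 0 0 0.2 0.2" --pt "0 0 0 0 0 0.4 0.2" --pt "0 0 0 0 0 0.4 0.2" --pt "0 0 0 0 0 0.4 0.2"

```text
time: 18.05
ee_pos: [0.447, -0.3529, 0.1221]
eef_rot: [0.899, 0.438, 0.0, -0.001]
ft_force: [-1.0, 1.0, 3.5]
width: 0.0629
grip_force: 12.0
```

Run:
```python
from h import *
for i in range(3): held();c=cam('side')
```

```text
{'time': 18.05, 'ee_pos': [0.447, -0.3529, 0.1221], 'ft_force': [-0.9706, 1.0379, 3.4654], 'torque': [0.0946, 0.1084, 0.0035], 'width': 0.0629, 'grip_force': 12.0001}
{'time': 18.1, 'ee_pos': [0.4471, -0.3529, 0.1221], 'ft_force': [0.0308, 0.4401, 2.2144], 'torque': [0.078, 0.1135, 0.0007], 'width': 0.0626, 'grip_force': 12.0001}
{'time': 18.15, 'ee_pos': [0.447, -0.353, 0.1221], 'ft_force': [0.1603, 0.127, 1.3776], 'torque': [0.1196, 0.0991, -0.0106], 'width': 0.063, 'grip_force': 12.0}
```

Call:
apply_moves --pt "0 0 0 0 0 -0.4 0.2" --pt "0 0 0 0 0 -0.4 0.2" --pt "0 0 0 0 0 -0.4 0.5" --pt "0 0 0 0 0 -0.4 0.6" --pt "0 0 0 0 0 -0.4 0.8" --pt "0 0 0 0 0 -0.4 1" --pt "0 0 0 0 0 -0.4 1" --pt "0 0 0 0 0 -0.4 1" --pt "0 0 0 0 0 -0.4 1" --pt "0 0 0 0 0 -5 1" --pt "0 0 0 0 0 -20 1" --pt "0 0 0 0 0 -50 1" --pt "0 0 0 0 0 -90 1" --pt "0 0 0 0 0 -110 1" --pt "0 0 0 0 0 -110 1" --pt "0 0 0 0 0 -110 1"

```text
time: 19.53
ee_pos: [0.4476, -0.3535, 0.2334]
eef_rot: [0.899, 0.439, 0.001, 0.0]
ft_force: [0.6, -0.2, -0.6]
width: 0.0872
grip_force: 0.0
```

Run:
```python
from h import *
held(); plan(.655,-.265,.16,-22)
```

```text
{'time': 19.5333, 'ee_pos': [0.4476, -0.3535, 0.2334], 'ft_force': [0.5877, -0.1661, -0.6151], 'torque': [-0.0893, 0.1015, 0.0912], 'width': 0.0872, 'grip_force': 0.0}
turn [0.001, -0.001, -0.279] shift [197.3, 109.0, 73.9] head -38.0->-22.0 rows 6.0
```

Next is cup c, at (0.655, -0.265).

Call:
apply_moves --pt "0.001 0 -0.279 197.3 109 0 1" --pt "0.001 0 -0.279 197.3 109 0 1" --pt "0.001 0 -0.279 197.3 109 0 1" --pt "0.001 0 -0.279 197.3 109 0 1" --pt "0.001 0 -0.279 197.3 109 0 1" --pt "0.001 0 -0.279 197.3 109 0 1" --pt "0.001 0 -0.279 197.3 109 20 1" --pt "0.001 0 -0.279 197.3 109 50 1" --pt "0.001 0 -0.279 197.3 109 74 1" --pt "0.001 0 -0.279 197.3 109 74 1" --pt "0.001 0 -0.279 197.3 109 74 1" --pt "0.001 0 -0.279 197.3 109 74 1" --pt "0.001 0 -0.279 197.3 109 74 1"

```text
time: 20.62
ee_pos: [0.655, -0.2651, 0.16]
eef_rot: [0.829, 0.559, 0.001, -0.0]
ft_force: [0.3, -0.9, 0.8]
width: 0.0869
grip_force: 0.0
```

Run:
```python
from h import *
held(); plan(.655,-.265,.054,-22)
c=cam('top');W=world(c)
m=(np.linalg.norm(W[...,:2]-[.4475,-.3532],axis=2)<.045)&(W[...,2]>.14)&(W[...,2]<.17)
Q=W[m];print(len(Q),cv2.minEnclosingCircle(Q[:,:2].astype(np.float32)),np.percentile(Q[:,2],[25,50,75]),circ(Q))
u,v=proj(c,[.4416,.0265,.08]);print(ring(W,int(u),int(v),.08,h=12)[:2])
```

```text
{'time': 20.6167, 'ee_pos': [0.655, -0.2651, 0.16], 'ft_force': [0.3391, -0.9007, 0.8011], 'torque': [-0.0965, 0.1318, -0.0322], 'width': 0.0869, 'grip_force': 0.0}
turn [0.0, -0.001, -0.0] shift [-0.0, -0.1, 106.0] head -22.0->-22.0 rows 3.0
120 ((0.44586071372032166, -0.35339459776878357), 0.03135097771883011) [0.14452141 0.14704765 0.1489982 ] (array([ 0.44513356, -0.35303652]), np.float64(0.02816048774286557))
(array([0.4412, 0.0264, 0.0309, 0.4414, 0.0259, 0.028 , 0.0798]), 103)
```

Call:
apply_moves --pt "0 0 0 0 0 40 1" --pt "0 0 0 0 0 80 1" --pt "0 0 0 0 0 102 1" --pt "0 0 0 0 0 106 1" --pt "0 0 0 0 0 106 1" --pt "0 0 0 0 0 106 1" --pt "0 0 0 0 0 106 0.2" --pt "0 0 0 0 0 106 0.2" --pt "0 0 0 0 0 106 0.2" --pt "0 0 0 0 0 106 0.2" --pt "0 0 0 0 0 106 0.2" --pt "0 0 0 0 0 106 0.2" --pt "0 0 0 0 0 106 0.2" --force 10

```text
time: 21.75
ee_pos: [0.6546, -0.2645, 0.0527]
eef_rot: [0.829, 0.559, 0.0, -0.001]
ft_force: [-0.6, 0.2, 5.3]
width: 0.0641
grip_force: 10.0
```

Call:
apply_moves --pt "0 0 0 0 0 -4 0.2" --pt "0 0 0 0 0 -30 0.2" --pt "0 0 0 0 0 -70 0.2" --pt "0 0 0 0 0 -110 0.2" --pt "0 0 0 0 0 -150 0.2" --pt "0 0 0 0 0 -190 0.2" --pt "0 0 0 0 0 -220 0.2" --pt "0 0 0 0 0 -220 0.2" --pt "0 0 0 0 0 -220 0.2" --pt "0 0 0 0 0 -220 0.2" --pt "0 0 0 0 0 -220 0.2"

```text
time: 22.67
ee_pos: [0.654, -0.2644, 0.2702]
eef_rot: [0.829, 0.559, -0.001, -0.002]
ft_force: [-0.5, 0.7, -1.4]
width: 0.064
grip_force: 10.0
```

Run:
```python
from h import *
held(); plan(.4468,-.3534,.218,-38)
```

```text
{'time': 22.6667, 'ee_pos': [0.654, -0.2644, 0.2702], 'ft_force': [-0.5273, 0.6947, -1.3736], 'torque': [-0.1087, 0.0447, -0.0231], 'width': 0.064, 'grip_force': 10.0}
turn [-0.005, -0.001, 0.279] shift [-160.3, -158.5, 52.8] head -22.0->-38.0 rows 6.0
```

Call:
apply_moves --pt "-0.004 0 0.279 -160.3 -158.5 0 0.2" --pt "-0.004 0 0.279 -160.3 -158.5 0 0.2" --pt "-0.004 0 0.279 -160.3 -158.5 0 0.2" --pt "-0.004 0 0.279 -160.3 -158.5 0 0.2" --pt "-0.004 0 0.279 -160.3 -158.5 0 0.2" --pt "-0.004 0 0.279 -160.3 -158.5 0 0.2" --pt "-0.004 0 0.279 -160.3 -158.5 15 0.2" --pt "-0.004 0 0.279 -160.3 -158.5 35 0.2" --pt "-0.004 0 0.279 -160.3 -158.5 52 0.2" --pt "-0.004 0 0.279 -160.3 -158.5 52 0.2" --pt "-0.004 0 0.279 -160.3 -158.5 52 0.2" --pt "-0.004 0 0.279 -160.3 -158.5 52 0.2" --pt "-0.004 0 0.279 -160.3 -158.5 52 0.2"

```text
time: 23.75
ee_pos: [0.4479, -0.3543, 0.2212]
eef_rot: [0.899, 0.438, 0.001, 0.001]
ft_force: [0.2, 0.2, -0.1]
width: 0.0637
grip_force: 10.0
```

Run:
```python
from h import *
held(); s=r.read_state()['ee_pos']; plan(.4468,-.3534,.157,-38)
c=cam('side'); foot=s[2]-.053
axis_check(c,s[:2],foot+np.array([.005,.015,.025,.035]))
print('stack');axis_check(c,(.4468,-.3534),[.075,.085,.1,.11,.125,.135,.14,.145])
```

```text
{'time': 23.75, 'ee_pos': [0.4479, -0.3543, 0.2212], 'ft_force': [0.2376, 0.2472, -0.0875], 'torque': [-0.0549, 0.1098, 0.0034], 'width': 0.0637, 'grip_force': 10.0}
turn [0.003, -0.001, 0.0] shift [-0.1, -1.5, 64.2] head -38.0->-38.0 rows 2.0
z 0.173 off 0.5 mm width 41.1
z 0.183 off 2.1 mm width 40.8
z 0.193 off 1.4 mm width 45.3
z 0.203 off 7.7 mm width 59.3
stack
z 0.075 off -1.2 mm width 59.1
z 0.085 off -1.9 mm width 58.7
z 0.100 off -0.3 mm width 58.2
z 0.110 off -1.0 mm width 57.8
z 0.125 off -0.8 mm width 59.8
z 0.135 off -1.5 mm width 59.4
z 0.140 off -1.9 mm width 59.2
z 0.145 off -2.2 mm width 59.1
```

Call:
apply_moves --pt "0.003 -0.001 0 -0.7 -2.3 10 0.2" --pt "0.003 -0.001 0 -0.7 -2.3 25 0.2" --pt "0.003 -0.001 0 -0.7 -2.3 40 0.2" --pt "0.003 -0.001 0 -0.7 -2.3 52 0.2" --pt "0.003 -0.001 0 -0.7 -2.3 60 0.2" --pt "0.003 -0.001 0 -0.7 -2.3 65 0.2" --pt "0.003 -0.001 0 -0.7 -2.3 65 0.2" --pt "0.003 -0.001 0 -0.7 -2.3 65 0.2" --pt "0.003 -0.001 0 -0.7 -2.3 65 0.2" --pt "0.003 -0.001 0 -0.7 -2.3 65 0.2" --force 4

```text
time: 24.63
ee_pos: [0.4456, -0.3534, 0.1559]
eef_rot: [0.899, 0.438, 0.0, -0.0]
ft_force: [0.1, 0.1, -0.5]
width: 0.0642
grip_force: 4.0
```

```bash
cat >> h.py <<'E'
def ft(n=6):
    L=[]
    for i in range(n):
        s=r.read_state(); L.append([*s['ft_force'],*s['torque'][:2]]); r.camera('side')
    print('z %.4f'%s['ee_pos'][2],'ft mean',np.mean(L,0).round(3).tolist())
E
python3 -c "
from h import *
held();ft()"
```

```text
{'time': 24.6333, 'ee_pos': [0.4456, -0.3534, 0.1559], 'ft_force': [0.1293, 0.0885, -0.4649], 'torque': [-0.0602, 0.1302, -0.0006], 'width': 0.0642, 'grip_force': 4.0}
z 0.1555 ft mean [-0.148, 0.131, 0.022, -0.062, 0.135]
```

Call:
apply_moves --pt "0 0 0 0 0 0.6 0.2" --pt "0 0 0 0 0 1.2 0.2" --pt "0 0 0 0 0 1.2 0.2" --pt "0 0 0 0 0 1.2 0.2"

```text
time: 25.27
ee_pos: [0.4453, -0.3531, 0.154]
eef_rot: [0.899, 0.438, -0.0, -0.001]
ft_force: [-0.7, -0.0, 0.3]
width: 0.0645
grip_force: 4.0
```

```bash
python3 -c "
from h import *
ft()"
```

```text
z 0.1540 ft mean [0.122, -0.043, -0.228, -0.031, 0.153]
```

Call:
apply_moves --pt "0 0 0 0 0 0.4 0.2" --pt "0 0 0 0 0 0.8 0.2" --pt "0 0 0 0 0 0.8 0.2" --pt "0 0 0 0 0 0.8 0.2"

```text
time: 25.9
ee_pos: [0.4453, -0.3531, 0.1533]
eef_rot: [0.899, 0.438, -0.0, -0.001]
ft_force: [-1.1, 0.2, -0.1]
width: 0.0642
grip_force: 4.0
```

```bash
python3 -c "
from h import *
ft()"
```

```text
z 0.1533 ft mean [-0.096, 0.255, 0.137, -0.025, 0.196]
```

Call:
apply_moves --pt "0 0 0 0 0 0.4 0.2" --pt "0 0 0 0 0 0.6 0.2" --pt "0 0 0 0 0 0.6 0.2" --pt "0 0 0 0 0 0.6 0.2"

```text
time: 26.53
ee_pos: [0.4453, -0.3531, 0.1527]
eef_rot: [0.899, 0.438, -0.0, -0.001]
ft_force: [-0.6, 0.5, 1.5]
width: 0.0648
grip_force: 4.0
```

```bash
python3 -c "
from h import *
ft()"
```

```text
z 0.1527 ft mean [-0.378, 0.241, 1.051, -0.019, 0.204]
```

Call:
apply_moves --pt "0 0 0 0 0 0.4 0.2" --pt "0 0 0 0 0 0.6 0.2" --pt "0 0 0 0 0 0.6 0.2" --pt "0 0 0 0 0 0.6 0.2"

```text
time: 27.17
ee_pos: [0.4454, -0.3531, 0.152]
eef_rot: [0.899, 0.438, -0.0, -0.001]
ft_force: [-0.6, 0.5, 1.2]
width: 0.0644
grip_force: 4.0
```

```bash
python3 -c "
from h import *
ft(8)"
```

```text
z 0.1520 ft mean [-0.519, -0.002, 1.093, 0.04, 0.251]
```

Call:
apply_moves --pt "0 0 0 0 0 -0.2 0.2" --pt "0 0 0 0 0 -0.2 0.5" --pt "0 0 0 0 0 -0.2 0.6" --pt "0 0 0 0 0 -0.2 0.8" --pt "0 0 0 0 0 -0.2 1" --pt "0 0 0 0 0 -0.2 1" --pt "0 0 0 0 0 -0.2 1" --pt "0 0 0 0 0 -0.2 1" --pt "0 0 0 0 0 -5 1" --pt "0 0 0 0 0 -20 1" --pt "0 0 0 0 0 -50 1" --pt "0 0 0 0 0 -90 1" --pt "0 0 0 0 0 -110 1" --pt "0 0 0 0 0 -110 1" --pt "0 0 0 0 0 -110 1"

```text
time: 28.82
ee_pos: [0.4459, -0.3536, 0.2634]
eef_rot: [0.899, 0.438, 0.001, 0.0]
ft_force: [-0.8, -0.3, -0.5]
width: 0.0874
grip_force: 0.0
```

Run:
```python
from h import *
held(); plan(.4415,.0263,.15,-68.6)
```

```text
{'time': 28.8167, 'ee_pos': [0.4459, -0.3536, 0.2634], 'ft_force': [-0.8171, -0.2735, -0.4831], 'torque': [-0.025, 0.083, -0.0312], 'width': 0.0874, 'grip_force': 0.0}
turn [0.001, -0.001, 0.534] shift [296.6, -237.4, 113.4] head -38.0->-68.6 rows 10.0
```

Call:
apply_moves --pt "0 0 0.534 296.6 -237.4 0 1" --pt "0 0 0.534 296.6 -237.4 0 1" --pt "0 0 0.534 296.6 -237.4 0 1" --pt "0 0 0.534 296.6 -237.4 0 1" --pt "0 0 0.534 296.6 -237.4 0 1" --pt "0 0 0.534 296.6 -237.4 0 1" --pt "0 0 0.534 296.6 -237.4 0 1" --pt "0 0 0.534 296.6 -237.4 0 1" --pt "0 0 0.534 296.6 -237.4 0 1" --pt "0 0 0.534 296.6 -237.4 0 1" --pt "0 0 0.534 296.6 -237.4 30 1" --pt "0 0 0.534 296.6 -237.4 70 1" --pt "0 0 0.534 296.6 -237.4 105 1" --pt "0 0 0.534 296.6 -237.4 113 1" --pt "0 0 0.534 296.6 -237.4 113 1" --pt "0 0 0.534 296.6 -237.4 113 1" --pt "0 0 0.534 296.6 -237.4 113 1"

```text
time: 30.23
ee_pos: [0.442, 0.0268, 0.1513]
eef_rot: [0.983, 0.186, 0.001, -0.001]
ft_force: [-0.1, -0.6, -0.3]
width: 0.0869
grip_force: 0.0
```

Run:
```python
from h import *
held(); plan(.4415,.0263,.054,-68.6)
c=cam('top');W=world(c)
m=(np.linalg.norm(W[...,:2]-[.446,-.3532],axis=2)<.045)&(W[...,2]>.165)&(W[...,2]<.2)
Q=W[m];print(len(Q),cv2.minEnclosingCircle(Q[:,:2].astype(np.float32)),np.percentile(Q[:,2],[25,50,75]),circ(Q))
```

```text
{'time': 30.2333, 'ee_pos': [0.442, 0.0268, 0.1513], 'ft_force': [-0.1325, -0.6449, -0.331], 'torque': [-0.118, 0.1221, 0.0067], 'width': 0.0869, 'grip_force': 0.0}
turn [-0.001, -0.002, -0.0] shift [-0.8, 0.4, 97.3] head -68.6->-68.6 rows 3.0
156 ((0.44532015919685364, -0.35314175486564636), 0.031417109072208405) [0.17400061 0.17711859 0.17990153] (array([ 0.44443833, -0.35221334]), np.float64(0.027770165968874983))
```

Call:
apply_moves --pt "0 -0.002 0 -0.8 0.4 40 1" --pt "0 -0.002 0 -0.8 0.4 80 1" --pt "0 -0.002 0 -0.8 0.4 95 1" --pt "0 -0.002 0 -0.8 0.4 97 1" --pt "0 -0.002 0 -0.8 0.4 97 1" --pt "0 -0.002 0 -0.8 0.4 97 1" --pt "0 -0.002 0 -0.8 0.4 97 0.2" --pt "0 -0.002 0 -0.8 0.4 97 0.2" --pt "0 -0.002 0 -0.8 0.4 97 0.2" --pt "0 -0.002 0 -0.8 0.4 97 0.2" --pt "0 -0.002 0 -0.8 0.4 97 0.2" --pt "0 -0.002 0 -0.8 0.4 97 0.2" --pt "0 -0.002 0 -0.8 0.4 97 0.2" --force 10

```text
time: 31.37
ee_pos: [0.4405, 0.0264, 0.0528]
eef_rot: [0.983, 0.186, -0.001, -0.001]
ft_force: [-0.8, 1.1, 4.8]
width: 0.0643
grip_force: 10.0
```

Call:
apply_moves --pt "0 0 0 0 0 -4 0.2" --pt "0 0 0 0 0 -30 0.2" --pt "0 0 0 0 0 -70 0.2" --pt "0 0 0 0 0 -110 0.2" --pt "0 0 0 0 0 -150 0.2" --pt "0 0 0 0 0 -190 0.2" --pt "0 0 0 0 0 -230 0.2" --pt "0 0 0 0 0 -250 0.2" --pt "0 0 0 0 0 -250 0.2" --pt "0 0 0 0 0 -250 0.2" --pt "0 0 0 0 0 -250 0.2"

```text
time: 32.28
ee_pos: [0.4403, 0.026, 0.3014]
eef_rot: [0.983, 0.186, -0.002, -0.0]
ft_force: [-0.4, -0.9, -1.4]
width: 0.0642
grip_force: 10.0
```

Run:
```python
from h import *
held(); plan(.4452,-.3532,.25,-38)
```

```text
{'time': 32.2833, 'ee_pos': [0.4403, 0.026, 0.3014], 'ft_force': [-0.4171, -0.9235, -1.3723], 'torque': [-0.1163, 0.1155, -0.0191], 'width': 0.0642, 'grip_force': 10.0}
turn [-0.002, 0.004, -0.534] shift [-133.6, 354.9, 51.5] head -68.6->-38.0 rows 10.0
```

Call:
apply_moves --pt "0 0.003 -0.534 -133.6 354.9 0 0.2" --pt "0 0.003 -0.534 -133.6 354.9 0 0.2" --pt "0 0.003 -0.534 -133.6 354.9 0 0.2" --pt "0 0.003 -0.534 -133.6 354.9 0 0.2" --pt "0 0.003 -0.534 -133.6 354.9 0 0.2" --pt "0 0.003 -0.534 -133.6 354.9 0 0.2" --pt "0 0.003 -0.534 -133.6 354.9 0 0.2" --pt "0 0.003 -0.534 -133.6 354.9 0 0.2" --pt "0 0.003 -0.534 -133.6 354.9 0 0.2" --pt "0 0.003 -0.534 -133.6 354.9 0 0.2" --pt "0 0.003 -0.534 -133.6 354.9 0 0.2" --pt "0 0.003 -0.534 -133.6 354.9 20 0.2" --pt "0 0.003 -0.534 -133.6 354.9 40 0.2" --pt "0 0.003 -0.534 -133.6 354.9 48 0.2" --pt "0 0.003 -0.534 -133.6 354.9 48 0.2" --pt "0 0.003 -0.534 -133.6 354.9 48 0.2" --pt "0 0.003 -0.534 -133.6 354.9 48 0.2"

```text
time: 33.7
ee_pos: [0.4461, -0.3531, 0.2551]
eef_rot: [0.899, 0.439, 0.0, -0.001]
ft_force: [1.3, 0.1, 0.3]
width: 0.0644
grip_force: 10.0
```

Run:
```python
from h import *
held(); s=r.read_state()['ee_pos']; plan(.4452,-.3532,.187,-38)
c=cam('side'); foot=s[2]-.053
axis_check(c,s[:2],foot+np.array([.005,.015,.025,.035]))
print('stack');axis_check(c,(.4452,-.3532),[.11,.125,.135,.145,.155,.165,.17,.175])
```

```text
{'time': 33.7, 'ee_pos': [0.4461, -0.3531, 0.2551], 'ft_force': [1.2697, 0.0908, 0.2751], 'torque': [-0.1022, 0.0921, 0.0254], 'width': 0.0644, 'grip_force': 10.0}
turn [-0.001, -0.001, 0.0] shift [-0.8, -0.6, 68.1] head -38.0->-38.0 rows 2.0
z 0.207 off 0.1 mm width 40.2
z 0.217 off 0.5 mm width 42.3
z 0.227 off 0.9 mm width 44.4
z 0.237 off 8.3 mm width 60.3
stack
z 0.110 off 0.5 mm width 57.8
z 0.125 off 0.7 mm width 59.8
z 0.135 off -0.0 mm width 59.4
z 0.145 off -0.7 mm width 59.0
z 0.155 off 1.0 mm width 58.7
z 0.165 off 0.3 mm width 58.3
z 0.170 off -0.1 mm width 58.1
z 0.175 off -0.4 mm width 57.9
```

Call:
apply_moves --pt "0 -0.001 0 -0.8 -0.6 10 0.2" --pt "0 -0.001 0 -0.8 -0.6 25 0.2" --pt "0 -0.001 0 -0.8 -0.6 40 0.2" --pt "0 -0.001 0 -0.8 -0.6 52 0.2" --pt "0 -0.001 0 -0.8 -0.6 62 0.2" --pt "0 -0.001 0 -0.8 -0.6 68 0.2" --pt "0 -0.001 0 -0.8 -0.6 68 0.2" --pt "0 -0.001 0 -0.8 -0.6 68 0.2" --pt "0 -0.001 0 -0.8 -0.6 68 0.2" --pt "0 -0.001 0 -0.8 -0.6 68 0.2" --force 4

```text
time: 34.58
ee_pos: [0.4452, -0.3534, 0.187]
eef_rot: [0.899, 0.438, 0.0, -0.0]
ft_force: [-0.1, 0.0, -0.7]
width: 0.0642
grip_force: 4.0
```

```bash
python3 -c "
from h import *
held();ft()"
```

```text
{'time': 34.5833, 'ee_pos': [0.4452, -0.3534, 0.187], 'ft_force': [-0.1176, 0.0272, -0.6791], 'torque': [-0.075, 0.0957, -0.0058], 'width': 0.0642, 'grip_force': 4.0}
z 0.1865 ft mean [-0.138, -0.173, -0.555, -0.104, 0.116]
```

Call:
apply_moves --pt "0 0 0 0 0 0.5 0.2" --pt "0 0 0 0 0 1 0.2" --pt "0 0 0 0 0 1 0.2" --pt "0 0 0 0 0 1 0.2"

```text
time: 35.22
ee_pos: [0.4449, -0.3531, 0.1853]
eef_rot: [0.899, 0.438, -0.0, -0.001]
ft_force: [-0.5, -1.2, -0.6]
width: 0.0642
grip_force: 4.0
```

```bash
python3 -c "
from h import *
ft()"
```

```text
z 0.1853 ft mean [-0.351, -0.395, -0.393, -0.094, 0.123]
```

Call:
apply_moves --pt "0 0 0 0 0 0.4 0.2" --pt "0 0 0 0 0 0.8 0.2" --pt "0 0 0 0 0 0.8 0.2" --pt "0 0 0 0 0 0.8 0.2"

```text
time: 35.85
ee_pos: [0.4449, -0.3531, 0.1845]
eef_rot: [0.899, 0.438, -0.0, -0.001]
ft_force: [1.0, -0.0, -0.6]
width: 0.0641
grip_force: 4.0
```

```bash
python3 -c "
from h import *
ft()"
```

```text
z 0.1845 ft mean [0.232, -0.278, -0.007, -0.118, 0.117]
```

Call:
apply_moves --pt "0 0 0 0 0 0.4 0.2" --pt "0 0 0 0 0 0.6 0.2" --pt "0 0 0 0 0 0.6 0.2" --pt "0 0 0 0 0 0.6 0.2"

```text
time: 36.48
ee_pos: [0.4449, -0.3531, 0.1839]
eef_rot: [0.899, 0.438, -0.0, -0.001]
ft_force: [0.1, -0.8, -1.6]
width: 0.0642
grip_force: 4.0
```

```bash
python3 -c "
from h import *
ft()"
```

```text
z 0.1839 ft mean [-0.061, -0.041, -0.13, -0.129, 0.11]
```

Call:
apply_moves --pt "0 0 0 0 0 0.4 0.2" --pt "0 0 0 0 0 0.6 0.2" --pt "0 0 0 0 0 0.6 0.2" --pt "0 0 0 0 0 0.6 0.2"

```text
time: 37.12
ee_pos: [0.4449, -0.3532, 0.1833]
eef_rot: [0.899, 0.438, -0.0, -0.001]
ft_force: [0.3, -0.2, 0.7]
width: 0.0646
grip_force: 4.0
```

```bash
python3 -c "
from h import *
ft()"
```

```text
z 0.1833 ft mean [0.125, -0.394, 0.39, -0.125, 0.091]
```

Call:
apply_moves --pt "0 0 0 0 0 0.4 0.2" --pt "0 0 0 0 0 0.6 0.2" --pt "0 0 0 0 0 0.6 0.2" --pt "0 0 0 0 0 0.6 0.2"

```text
time: 37.75
ee_pos: [0.4449, -0.3531, 0.1827]
eef_rot: [0.899, 0.438, -0.0, -0.001]
ft_force: [0.7, 0.6, 1.1]
width: 0.0641
grip_force: 4.0
```

```bash
python3 -c "
from h import *
ft(8)"
```

```text
z 0.1827 ft mean [0.229, 0.146, 1.185, -0.151, 0.07]
```

Contact (about 1.2–1.5 N). I'll release it and move away towards the pusher.

Call:
apply_moves --pt "0 0 0 0 0 -0.2 0.2" --pt "0 0 0 0 0 -0.2 0.5" --pt "0 0 0 0 0 -0.2 0.6" --pt "0 0 0 0 0 -0.2 0.8" --pt "0 0 0 0 0 -0.2 1" --pt "0 0 0 0 0 -0.2 1" --pt "0 0 0 0 0 -0.2 1" --pt "0 0 0 0 0 -0.2 1" --pt "0 0 0 0 0 -5 1" --pt "0 0 0 0 0 -20 1" --pt "0 0 0 0 0 -50 1" --pt "0 0 0 0 0 -90 1" --pt "0 0 0 0 0 -110 1" --pt "0 0 0 0 0 -110 1" --pt "0 0 0 0 0 -110 1"

```text
time: 39.4
ee_pos: [0.4454, -0.3537, 0.2939]
eef_rot: [0.899, 0.438, 0.0, 0.0]
ft_force: [-0.3, 0.1, -0.1]
width: 0.0869
grip_force: 0.0
```

Run:
```python
from h import *
held(); plan(.48,.1,.29,-78.6)
```

```text
{'time': 39.4, 'ee_pos': [0.4454, -0.3537, 0.2939], 'ft_force': [-0.3336, 0.1308, -0.0602], 'torque': [-0.0943, 0.1015, -0.009], 'width': 0.0869, 'grip_force': 0.0}
turn [0.0, -0.001, 0.709] shift [378.9, -251.9, 4.1] head -38.0->-78.6 rows 11.0
```

Call:
apply_moves --pt "0 0 0.709 378.9 -251.9 0 1" --pt "0 0 0.709 378.9 -251.9 0 1" --pt "0 0 0.709 378.9 -251.9 0 1" --pt "0 0 0.709 378.9 -251.9 0 1" --pt "0 0 0.709 378.9 -251.9 0 1" --pt "0 0 0.709 378.9 -251.9 0 1" --pt "0 0 0.709 378.9 -251.9 0 1" --pt "0 0 0.709 378.9 -251.9 0 1" --pt "0 0 0.709 378.9 -251.9 0 1" --pt "0 0 0.709 378.9 -251.9 0 1" --pt "0 0 0.709 378.9 -251.9 0 1" --pt "0 0 0.709 378.9 -251.9 0 1" --pt "0 0 0.709 378.9 -251.9 0 1" --pt "0 0 0.709 378.9 -251.9 0 1"

```text
time: 40.57
ee_pos: [0.4782, 0.1081, 0.2915]
eef_rot: [0.995, 0.104, -0.002, -0.0]
ft_force: [-0.5, 0.6, -0.0]
width: 0.087
grip_force: 0.0
```

```bash
cat >> h.py <<'E'
C0=np.array([.546,.0875]);_t=np.radians(21.4);B=np.array([[np.cos(_t),np.sin(_t)],[-np.sin(_t),np.cos(_t)]])
def survey(name=None):
    c=cam('top');W=world(c);g=c['pixels'].astype(int);z=W[...,2]
    m=(np.linalg.norm(W[...,:2]-[.4936,.3466],axis=2)<.09)&(abs(z-.077)<.008)
    if m.sum()>20: Q=W[m][:,:2].astype(np.float32);print('cap',len(Q),cv2.minAreaRect(Q),np.median(z[m]))
    D=(W[...,:2]-C0)@B.T
    w=((g.min(-1)>170)&(z>.086)&(z<.11)&(abs(D[...,0])<.054)&(D[...,1]<.13)&(D[...,1]>-.145)).astype(np.uint8)
    n,L,st,ce=cv2.connectedComponentsWithStats(w)
    for i in range(1,n):
        if st[i,4]>5: print('blk',st[i,4],ce[i].round(),(D[L==i].mean(0)*1000).round(),(D[L==i].max(0)*1000).round())
    if name: cv2.imwrite('pics/'+name,cv2.resize(cv2.cvtColor(c['pixels'][130:250,160:420],cv2.COLOR_RGB2BGR),None,fx=3,fy=3,interpolation=cv2.INTER_CUBIC))
    return c,W
E
python3 - <<'E'
from h import *
held(); c,W=survey('crop1.png')
plan(.4936,.3466,.20,-78.6)
m=(np.linalg.norm(W[...,:2]-[.445,-.353],axis=2)<.045)&(W[...,2]>.195)&(W[...,2]<.23)
Q=W[m];print(len(Q),cv2.minEnclosingCircle(Q[:,:2].astype(np.float32)),np.percentile(Q[:,2],[25,50,75]))
E
```

```text
{'time': 40.5667, 'ee_pos': [0.4782, 0.1081, 0.2915], 'ft_force': [-0.4911, 0.5777, -0.0375], 'torque': [-0.0182, 0.1513, 0.018], 'width': 0.087, 'grip_force': 0.0}
cap 273 ((0.4939247667789459, 0.34650346636772156), (0.08386685699224472, 0.034879181534051895), 11.112122535705566) 0.07638644150982055
blk 9 [263. 175.] [ 39. -23.] [ 44. -17.]
blk 10 [283. 175.] [ 16. -84.] [ 21. -72.]
turn [-0.0, 0.004, 0.006] shift [64.4, -234.3, 91.4] head -78.2->-78.6 rows 7.0
163 ((0.44536957144737244, -0.353502482175827), 0.03151033818721771) [0.20458899 0.20798905 0.21066443]
```

View pics/crop1.png

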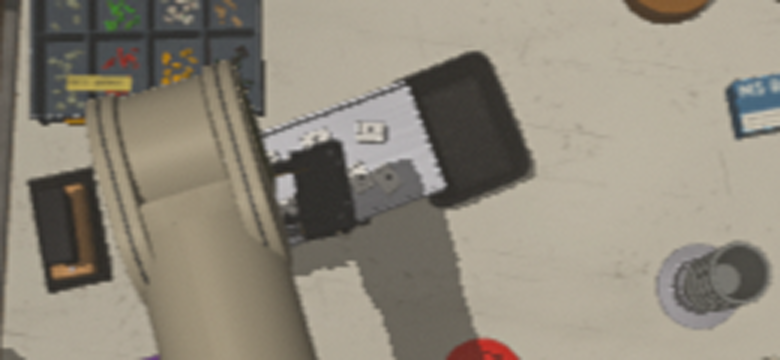

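The view shows the stack standing straight at (715,285) and the pusher unmoved on its mat at (68,230).

Call:
apply_moves --pt "0 0.003 0.006 64.5 -234.3 91 1" --pt "0 0.003 0.006 64.5 -234.3 91 1" --pt "0 0.003 0.006 64.5 -234.3 91 1" --pt "0 0.003 0.006 64.5 -234.3 91 1" --pt "0 0.003 0.006 64.5 -234.3 91 1" --pt "0 0.003 0.006 64.5 -234.3 91 1" --pt "0 0.003 0.006 64.5 -234.3 91 1" --pt "0 0.003 0.006 64.5 -234.3 91 1" --pt "0 0.003 0.006 64.5 -234.3 91 1" --pt "0 0.003 0.006 64.5 -234.3 91 1"

```text
time: 41.45
ee_pos: [0.4974, 0.3408, 0.2028]
eef_rot: [0.995, 0.095, 0.001, -0.0]
ft_force: [0.2, -0.6, -0.2]
width: 0.0873
grip_force: 0.0
```

Run:
```python
from h import *
held(); plan(.4939,.3465,.029,-78.7)
```

```text
{'time': 41.45, 'ee_pos': [0.4974, 0.3408, 0.2028], 'ft_force': [0.162, -0.5721, -0.245], 'torque': [-0.0867, 0.1401, 0.0336], 'width': 0.0873, 'grip_force': 0.0}
turn [-0.001, -0.002, -0.007] shift [-2.8, -6.2, 173.8] head -79.1->-78.7 rows 5.0
```

Call:
apply_moves --pt "0 -0.002 -0.007 -2.8 -5 0 1" --pt "0 -0.002 -0.007 -2.8 -5 40 1" --pt "0 -0.002 -0.007 -2.8 -5 80 1" --pt "0 -0.002 -0.007 -2.8 -5 100 1" --pt "0 -0.002 -0.007 -2.8 -5 100 1" --pt "0 -0.002 -0.007 -2.8 -5 100 1" --pt "0 -0.002 -0.007 -2.8 -5 100 1"

```text
time: 42.03
ee_pos: [0.4942, 0.3478, 0.1049]
eef_rot: [0.995, 0.099, 0.001, -0.002]
ft_force: [0.3, -0.2, 0.9]
width: 0.0871
grip_force: 0.0
```

Run:
```python
from h import *
held(); plan(.4939,.3465,.029,-78.7)
```

```text
{'time': 42.0333, 'ee_pos': [0.4942, 0.3478, 0.1049], 'ft_force': [0.272, -0.1804, 0.8543], 'torque': [-0.0352, 0.0784, 0.0025], 'width': 0.0871, 'grip_force': 0.0}
turn [-0.003, -0.003, 0.002] shift [-0.7, 1.4, 75.9] head -78.6->-78.7 rows 2.0
```

Call:
apply_moves --pt "-0.002 -0.002 0 -0.5 0.7 30 1" --pt "-0.002 -0.002 0 -0.5 0.7 55 1" --pt "-0.002 -0.002 0 -0.5 0.7 70 1" --pt "-0.002 -0.002 0 -0.5 0.7 75.5 1" --pt "-0.002 -0.002 0 -0.5 0.7 75.5 1" --pt "-0.002 -0.002 0 -0.5 0.7 75.5 1" --pt "-0.002 -0.002 0 -0.5 0.7 75.5 1" --pt "-0.002 -0.002 0 -0.5 0.7 75.5 -0.8" --pt "-0.002 -0.002 0 -0.5 0.7 75.5 -0.8" --pt "-0.002 -0.002 0 -0.5 0.7 75.5 -0.8" --pt "-0.002 -0.002 0 -0.5 0.7 75.5 -0.8" --pt "-0.002 -0.002 0 -0.5 0.7 75.5 -0.8" --pt "-0.002 -0.002 0 -0.5 0.7 75.5 -0.8" --pt "-0.002 -0.002 0 -0.5 0.7 75.5 -0.8" --pt "-0.002 -0.002 0 -0.5 0.7 75.5 -0.8" --pt "-0.002 -0.002 0 -0.5 0.7 75.5 -0.8" --pt "-0.002 -0.002 0 -0.5 0.7 75.5 -0.8" --pt "-0.002 -0.002 0 -0.5 0.7 75.5 -0.8" --force 35

```text
time: 43.53
ee_pos: [0.4927, 0.3469, 0.027]
eef_rot: [0.995, 0.1, -0.001, 0.0]
ft_force: [-0.0, 0.5, -0.4]
width: 0.0336
grip_force: 34.9
```

Call:
apply_moves --pt "0 0 0 0 0 0 0.2" --pt "0 0 0 0 0 0 0.2" --pt "0 0 0 0 0 0 0.2" --pt "0 0 0 0 0 0 0.2" --pt "0 0 0 0 0 0 0.2" --pt "0 0 0 0 0 0 0.2" --pt "0 0 0 0 0 0 0.2"

```text
time: 44.12
ee_pos: [0.4927, 0.3468, 0.027]
eef_rot: [0.995, 0.1, -0.001, 0.0]
ft_force: [0.4, 0.6, -0.3]
width: 0.0521
grip_force: 0.0
```

Run:
```python
from h import *
held(); plan(.4939,.3465,.0252,-78.7)
c=cam('side');im=cv2.cvtColor(c['pixels'],cv2.COLOR_RGB2BGR)[90:180,220:340];cv2.imwrite('pics/s5.png',cv2.resize(im,None,fx=6,fy=6,interpolation=cv2.INTER_CUBIC))
```

```text
{'time': 44.1167, 'ee_pos': [0.4927, 0.3468, 0.027], 'ft_force': [0.4421, 0.5704, -0.2735], 'torque': [-0.0327, 0.198, 0.0027], 'width': 0.0521, 'grip_force': 0.0}
turn [0.001, 0.002, 0.003] shift [1.1, 0.5, 1.8] head -78.6->-78.7 rows 1.0
```

View pics/s5.png

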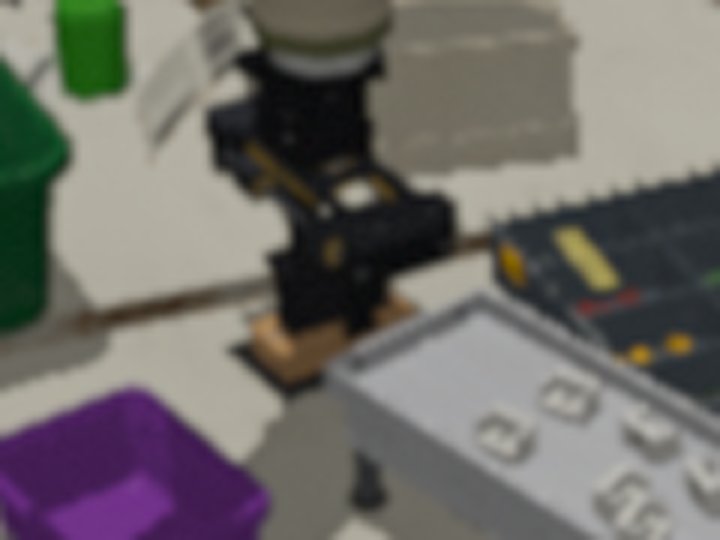

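The gripper stands over the pusher at (320,300), with the sole visible at (300,345). The first pinch caught the cap, so I'll go 1.8 mm lower and close again.

Call:
apply_moves --pt "0.001 0.002 0 1 0.5 1 0.2" --pt "0.001 0.002 0 1 0.5 1.8 0.2" --pt "0.001 0.002 0 1 0.5 1.8 0.2" --pt "0.001 0.002 0 1 0.5 1.8 0.2" --pt "0.001 0.002 0 1 0.5 1.8 -0.8" --pt "0.001 0.002 0 1 0.5 1.8 -0.8" --pt "0.001 0.002 0 1 0.5 1.8 -0.8" --pt "0.001 0.002 0 1 0.5 1.8 -0.8" --pt "0.001 0.002 0 1 0.5 1.8 -0.8" --pt "0.001 0.002 0 1 0.5 1.8 -0.8" --pt "0.001 0.002 0 1 0.5 1.8 -0.8"

```text
time: 45.08
ee_pos: [0.4937, 0.3467, 0.0253]
eef_rot: [0.995, 0.1, 0.0, -0.0]
ft_force: [-0.1, 1.2, 0.2]
width: 0.0335
grip_force: 35.0
```

Call:
apply_moves --pt "0 0 0 0 0 -3 -0.8" --pt "0 0 0 0 0 -6 -0.8" --pt "0 0 0 0 0 -6 -0.8" --pt "0 0 0 0 0 -6 -0.8" --pt "0 0 0 0 0 -6 -0.8"

```text
time: 45.5
ee_pos: [0.4937, 0.3465, 0.0312]
eef_rot: [0.995, 0.1, -0.0, -0.0]
ft_force: [1.0, 1.0, -1.8]
width: 0.0337
grip_force: 35.0
```

Run:
```python
from h import *
held();ft(4)
c=cam('wrist');im=cv2.cvtColor(c['pixels'],cv2.COLOR_RGB2BGR)[100:300,180:460];cv2.imwrite('pics/w3.png',cv2.resize(im,None,fx=2.8,fy=2.8,interpolation=cv2.INTER_CUBIC))
```

```text
{'time': 45.5, 'ee_pos': [0.4937, 0.3465, 0.0312], 'ft_force': [0.9912, 0.9549, -1.806], 'torque': [-0.0345, 0.1548, 0.0154], 'width': 0.0337, 'grip_force': 35.0494}
z 0.0311 ft mean [-0.059, 0.122, -1.367, -0.034, 0.169]
```

View pics/w3.png

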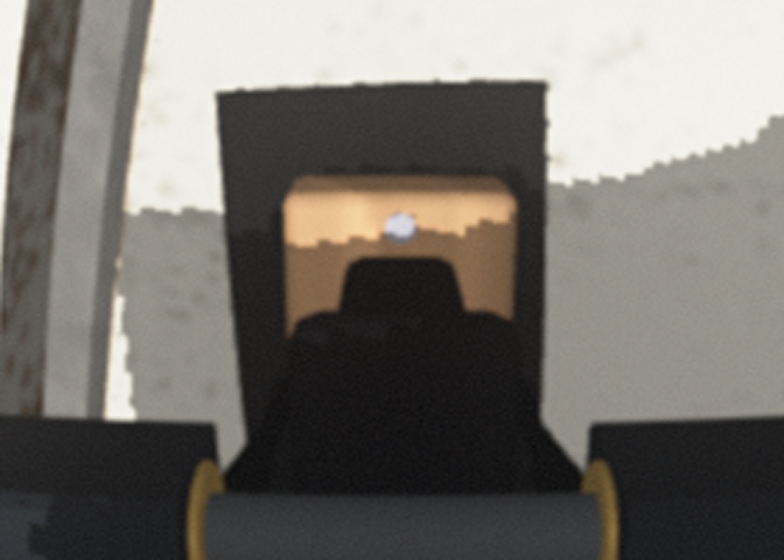

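The pusher is held square: cap centred at (400,420), sole visible at (400,230). It is lifting and the load cell shows its weight. I'll raise it and carry it to the closed end of the board.

Call:
apply_moves --pt "0 0 0 0 0 -20 -0.8" --pt "0 0 0 0 0 -50 -0.8" --pt "0 0 0 0 0 -90 -0.8" --pt "0 0 0 0 0 -130 -0.8" --pt "0 0 0 0 0 -150 -0.8" --pt "0 0 0 0 0 -150 -0.8" --pt "0 0 0 0 0 -150 -0.8" --pt "0 0 0 0 0 -150 -0.8" --pt "0 0 0 0 0 -150 -0.8"

```text
time: 46.5
ee_pos: [0.4929, 0.346, 0.1795]
eef_rot: [0.995, 0.1, -0.001, 0.001]
ft_force: [-0.2, 1.9, -2.0]
width: 0.0338
grip_force: 35.0
```

Run:
```python
from h import *
held();c,W=survey()
plan(.5113,.1760,.18,-68.6)
```

```text
{'time': 46.5, 'ee_pos': [0.4929, 0.346, 0.1795], 'ft_force': [-0.1708, 1.8542, -1.976], 'torque': [-0.0817, 0.1763, 0.0395], 'width': 0.0338, 'grip_force': 35.0475}
blk 20 [264. 177.] [ 31. -26.] [ 47. -17.]
blk 12 [283. 175.] [ 17. -83.] [ 24. -71.]
blk 18 [248. 183.] [30. 27.] [38. 41.]
blk 14 [277. 190.] [-22. -51.] [ -8. -48.]
blk 20 [288. 190.] [-34. -81.] [-20. -73.]
blk 16 [253. 198.] [-19.  29.] [-16.  45.]
turn [0.001, 0.002, -0.174] shift [-15.8, 170.2, -0.3] head -78.6->-68.6 rows 5.0
```

Call:
apply_moves --pt "0 0.002 -0.174 -15.8 170.2 -5 -0.8" --pt "0 0.002 -0.174 -15.8 170.2 -5 -0.8" --pt "0 0.002 -0.174 -15.8 170.2 -5 -0.8" --pt "0 0.002 -0.174 -15.8 170.2 -5 -0.8" --pt "0 0.002 -0.174 -15.8 170.2 -5 -0.8" --pt "0 0.002 -0.174 -15.8 170.2 -5 -0.8" --pt "0 0.002 -0.174 -15.8 170.2 -5 -0.8" --pt "0 0.002 -0.174 -15.8 170.2 -5 -0.8" --pt "0 0.002 -0.174 -15.8 170.2 -5 -0.8" --pt "0 0.002 -0.174 -15.8 170.2 -5 -0.8"

```text
time: 47.38
ee_pos: [0.5117, 0.1776, 0.1858]
eef_rot: [0.982, 0.187, 0.001, -0.0]
ft_force: [0.1, 0.1, -2.0]
width: 0.0339
grip_force: 35.0
```

Run:
```python
from h import *
held();plan(.5113,.1760,.107,-68.6)
c=cam('side');W=world(c);im=cv2.cvtColor(c['pixels'],cv2.COLOR_RGB2BGR)[95:215,250:390];cv2.imwrite('pics/s6.png',cv2.resize(im,None,fx=5,fy=5,interpolation=cv2.INTER_CUBIC))
g=c['pixels'].astype(int);m=(g[...,0]>g[...,2]+45)&(np.linalg.norm(W-[.511,.176,.17],axis=2)<.07)
D=np.c_[(W[m][:,:2]-C0)@B.T,W[m][:,2]]*1000
print(m.sum(),D.min(0),D.max(0),np.median(D,0))
```

```text
{'time': 47.3833, 'ee_pos': [0.5117, 0.1776, 0.1858], 'ft_force': [0.14, 0.0539, -2.0305], 'torque': [-0.0726, 0.1079, 0.0096], 'width': 0.0339, 'grip_force': 35.0103}
turn [0.0, -0.002, 0.002] shift [-1.1, 1.4, 78.8] head -68.5->-68.6 rows 2.0
120 [-50.91465491  69.27221856 164.44478694] [ 48.15857847 115.56640174 191.47417728] [-34.95109797  80.42596102 182.00190166]
```

View pics/s6.png

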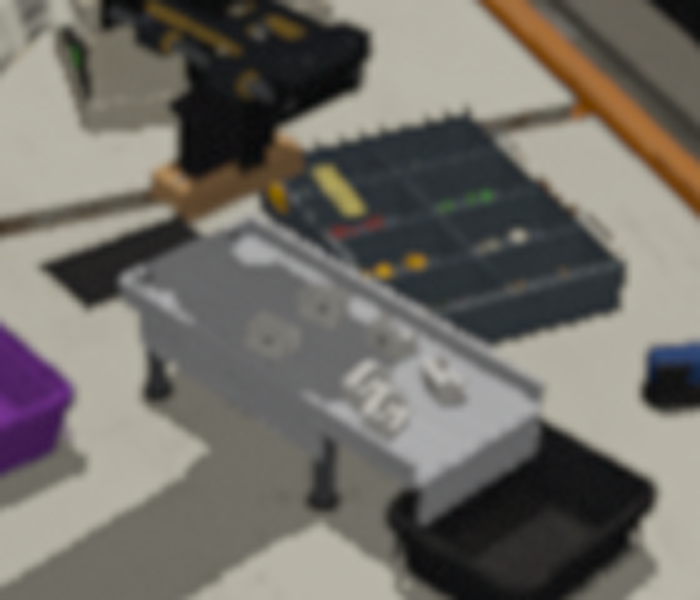

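The pusher hangs level over the closed end of the board at (225,175), clear of the blocks and centred to about 1 mm. I'll lower it.

Call:
apply_moves --pt "0 -0.002 0 -0.5 1.4 25 -0.8" --pt "0 -0.002 0 -0.5 1.4 50 -0.8" --pt "0 -0.002 0 -0.5 1.4 70 -0.8" --pt "0 -0.002 0 -0.5 1.4 79 -0.8" --pt "0 -0.002 0 -0.5 1.4 79 -0.8" --pt "0 -0.002 0 -0.5 1.4 79 -0.8" --pt "0 -0.002 0 -0.5 1.4 79 -0.8" --pt "0 -0.002 0 -0.5 1.4 79 -0.8"

```text
time: 48.1
ee_pos: [0.5131, 0.1755, 0.1085]
eef_rot: [0.983, 0.186, 0.001, -0.001]
ft_force: [0.7, 0.2, -2.5]
width: 0.034
grip_force: 35.0
```

Run:
```python
from h import *
held()
q=B@(np.array(r.read_state()['ee_pos'])[:2]-C0);print(q);e=C0+B.T@np.array([0.,-.135]);plan(*e,.1048,-68.6)
```

```text
{'time': 48.1, 'ee_pos': [0.5131, 0.1755, 0.1085], 'ft_force': [0.6904, 0.2006, -2.4683], 'torque': [-0.045, 0.0328, -0.0752], 'width': 0.034, 'grip_force': 35.0479}
[0.00144262 0.09397132]
turn [-0.001, -0.002, 0.0] shift [-1.5, 229.0, 3.5] head -68.6->-68.6 rows 6.0
```

Call:
apply_moves --pt "0 -0.001 0 -1 0 3 -0.8" --pt "0 -0.001 0 -1 0 3 -0.8" --pt "0 -0.001 0 -1 8 3 -0.8" --pt "0 -0.001 0 -1 16 3 -0.8" --pt "0 -0.001 0 -1 24 3 -0.8" --pt "0 -0.001 0 -1 32 3 -0.8" --pt "0 -0.001 0 -1 40 3 -0.8" --pt "0 -0.001 0 -1 48 3 -0.8" --pt "0 -0.001 0 -1 56 3 -0.8" --pt "0 -0.001 0 -1 64 3 -0.8" --pt "0 -0.001 0 -1 72 3 -0.8" --pt "0 -0.001 0 -1 80 3 -0.8" --pt "0 -0.001 0 -1 88 3 -0.8" --pt "0 -0.001 0 -1 96 3 -0.8" --pt "0 -0.001 0 -1 104 3 -0.8" --pt "0 -0.001 0 -1 112 3 -0.8"

```text
time: 49.43
ee_pos: [0.5524, 0.0698, 0.1041]
eef_rot: [0.983, 0.186, -0.0, -0.0]
ft_force: [-0.1, 0.6, -1.0]
width: 0.0334
grip_force: 35.1
```

Run:
```python
from h import *
held();c,W=survey()
q=B@(np.array(r.read_state()['ee_pos'])[:2]-C0);print(q);e=C0+B.T@np.array([0.,-.135]);plan(*e,.1048,-68.6)
```

```text
{'time': 49.4333, 'ee_pos': [0.5524, 0.0698, 0.1041], 'ft_force': [-0.1338, 0.6261, -1.0496], 'torque': [0.0767, 0.2041, 0.0041], 'width': 0.0334, 'grip_force': 35.1044}
[-0.00072321 -0.02080245]
turn [0.001, 0.001, -0.001] shift [0.9, 114.2, -0.5] head -68.7->-68.6 rows 3.0
```

Call:
apply_moves --pt "0 0 0 0.5 7 -0.3 -0.8" --pt "0 0 0 0.5 14 -0.3 -0.8" --pt "0 0 0 0.5 21 -0.3 -0.8" --pt "0 0 0 0.5 28 -0.3 -0.8" --pt "0 0 0 0.5 34 -0.3 -0.8" --pt "0 0 0 0.5 40 -0.3 -0.8" --pt "0 0 0 0.5 46 -0.3 -0.8" --pt "0 0 0 0.5 52 -0.3 -0.8" --pt "0 0 0 0.5 58 -0.3 -0.8" --pt "0 0 0 0.5 64 -0.3 -0.8" --pt "0 0 0 0.5 70 -0.3 -0.8" --pt "0 0 0 0.5 76 -0.3 -0.8" --pt "0 0 0 0.5 82 -0.3 -0.8" --pt "0 0 0 0.5 88 -0.3 -0.8" --pt "0 0 0 0.5 94 -0.3 -0.8" --pt "0 0 0 0.5 100 -0.3 -0.8" --pt "0 0 0 0.5 106 -0.3 -0.8" --pt "0 0 0 0.5 112 -0.3 -0.8" --pt "0 0 0 0.5 118 -0.3 -0.8" --pt "0 0 0 0.5 118 -0.3 -0.8"

```text
time: 51.15
ee_pos: [0.596, -0.0409, 0.1045]
eef_rot: [0.983, 0.185, -0.0, 0.0]
ft_force: [-0.4, -0.1, -1.3]
width: 0.0332
grip_force: 35.0
```

Run:
```python
from h import *
held()
q=B@(np.array(r.read_state()['ee_pos'])[:2]-C0);print(q);e=C0+B.T@np.array([0.,-.10]);plan(*e,.2,-68.6)
```

```text
{'time': 51.15, 'ee_pos': [0.596, -0.0409, 0.1045], 'ft_force': [-0.4051, -0.0852, -1.2815], 'torque': [-0.0952, 0.1648, 0.0232], 'width': 0.0332, 'grip_force': 35.0319}
[-0.00028069 -0.13780938]
turn [0.001, 0.001, -0.001] shift [0.2, -37.8, -95.6] head -68.7->-68.6 rows 3.0
```

Call:
apply_moves --pt "0 0 0 0 0 -30 -0.8" --pt "0 0 0 0 0 -65 -0.8" --pt "0 0 0 0 -40 -80 -0.8" --pt "0 0 0 0 -80 -80 -0.8" --pt "0 0 0 0 -120 -80 -0.8" --pt "0 0 0 0 -160 -80 -0.8" --pt "0 0 0 0 -200 -80 -0.8" --pt "0 0 0 0 -240 -80 -0.8" --pt "0 0 0 0 -280 -80 -0.8" --pt "0 0 0 0 -320 -80 -0.8" --pt "0 0 0 0 -360 -80 -0.8" --pt "0 0 0 0 -390 -80 -0.8" --pt "0 0 0 0 -390 -80 -0.8" --pt "0 0 0 0 -390 -80 -0.8"

```text
time: 52.32
ee_pos: [0.4521, 0.3258, 0.1842]
eef_rot: [0.982, 0.188, -0.001, 0.0]
ft_force: [0.2, -0.8, -1.9]
width: 0.033
grip_force: 35.1
```

Run:
```python
from h import *
held();c,W=survey('crop2.png');plan(.4955,.3490,.08,-77.5)
g=c['pixels'].astype(int);dark=(g.max(-1)<70)&(abs(W[...,2])<.012)&(np.linalg.norm(W[...,:2]-[.497,.351],axis=2)<.09)
Q=W[dark][:,:2].astype(np.float32);print('mat',len(Q),cv2.minAreaRect(Q) if len(Q)>5 else '')
D=(W[...,:2]-C0)@B.T
w=((g.min(-1)>110)&(W[...,2]>.004)&(W[...,2]<.06)&(abs(D[...,0])<.08)&(D[...,1]<-.1)&(D[...,1]>-.26)).astype(np.uint8)
print('white in basket px',w.sum())
```

```text
{'time': 52.3167, 'ee_pos': [0.4521, 0.3258, 0.1842], 'ft_force': [0.2122, -0.7746, -1.922], 'torque': [-0.1426, 0.0774, 0.0078], 'width': 0.033, 'grip_force': 35.094}
turn [0.0, 0.001, 0.157] shift [48.6, -7.9, 104.3] head -68.5->-77.5 rows 3.0
mat 189 ((0.49605080485343933, 0.34957829117774963), (0.12786518037319183, 0.07097015529870987), 13.474295616149902)
white in basket px 271
```

View pics/crop2.png

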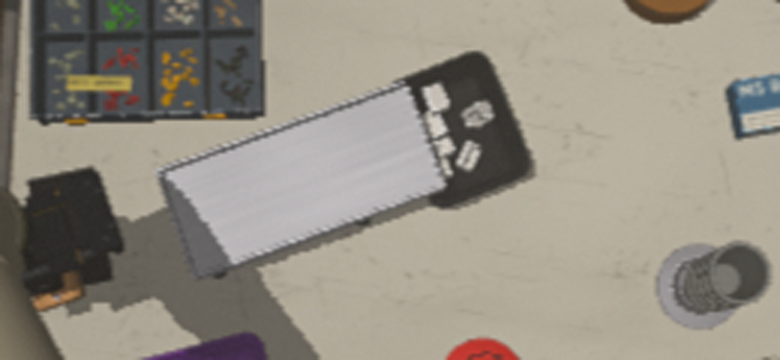

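The deck is empty, and all six blocks lie in the basket, around (435–480, 95–170). The stack stands at (715,285). I'll put the pusher back on its mat.

Run:
```python
from h import *
plan(.4965,.3503,.06,-76.6)
```

```text
turn [0.0, 0.001, 0.141] shift [50.1, -8.7, 124.3] head -68.5->-76.6 rows 4.0
```

Call:
apply_moves --pt "0 0.001 0.141 50 -8.7 0 -0.8" --pt "0 0.001 0.141 50 -8.7 0 -0.8" --pt "0 0.001 0.141 50 -8.7 30 -0.8" --pt "0 0.001 0.141 50 -8.7 60 -0.8" --pt "0 0.001 0.141 50 -8.7 90 -0.8" --pt "0 0.001 0.141 50 -8.7 115 -0.8" --pt "0 0.001 0.141 50 -8.7 124 -0.8" --pt "0 0.001 0.141 50 -8.7 124 -0.8" --pt "0 0.001 0.141 50 -8.7 124 -0.8" --pt "0 0.001 0.141 50 -8.7 124 -0.8" --pt "0 0.001 0.141 50 -8.7 124 -0.8"

```text
time: 53.28
ee_pos: [0.4978, 0.3508, 0.0624]
eef_rot: [0.993, 0.116, 0.001, -0.001]
ft_force: [-1.0, 0.1, -1.2]
width: 0.0339
grip_force: 35.0
```

Run:
```python
from h import *
held();plan(.4965,.3503,.0275,-76.6)
```

```text
{'time': 53.2833, 'ee_pos': [0.4978, 0.3508, 0.0624], 'ft_force': [-1.0343, 0.097, -1.177], 'torque': [0.0271, 0.2025, -0.0111], 'width': 0.0339, 'grip_force': 35.0431}
turn [-0.002, -0.003, -0.001] shift [-1.5, 0.2, 34.9] head -76.7->-76.6 rows 1.0
```

Call:
apply_moves --pt "-0.001 -0.002 0 -1 0.2 15 -0.8" --pt "-0.001 -0.002 0 -1 0.2 27 -0.8" --pt "-0.001 -0.002 0 -1 0.2 33 -0.8" --pt "-0.001 -0.002 0 -1 0.2 34.5 -0.8" --pt "-0.001 -0.002 0 -1 0.2 34.5 -0.8" --pt "-0.001 -0.002 0 -1 0.2 34.5 -0.8" --pt "-0.001 -0.002 0 -1 0.2 34.5 -0.8"

```text
time: 53.87
ee_pos: [0.4961, 0.35, 0.0265]
eef_rot: [0.993, 0.116, -0.0, 0.0]
ft_force: [-0.1, 0.2, -1.6]
width: 0.0336
grip_force: 35.0
```

Call:
apply_moves --pt "0 0 0 0 0 0.5 -0.8" --pt "0 0 0 0 0 1 -0.8" --pt "0 0 0 0 0 1 -0.8" --pt "0 0 0 0 0 1 -0.8"

```text
time: 54.2
ee_pos: [0.4959, 0.35, 0.0252]
eef_rot: [0.993, 0.116, -0.001, 0.0]
ft_force: [-0.4, 0.9, 1.7]
width: 0.0336
grip_force: 35.0
```

```bash
python3 -c "
from h import *
ft(4)"
```

```text
z 0.0252 ft mean [-0.33, 0.389, 1.729, -0.121, 0.24]
```

Seated. I'll open, raise the gripper clear and check.

Call:
apply_moves --pt "0 0 0 0 0 0 -0.1" --pt "0 0 0 0 0 0 0.2" --pt "0 0 0 0 0 0 0.4" --pt "0 0 0 0 0 0 0.7" --pt "0 0 0 0 0 0 1" --pt "0 0 0 0 0 0 1" --pt "0 0 0 0 0 0 1" --pt "0 0 0 0 0 0 1" --pt "0 0 0 0 0 0 1" --pt "0 0 0 0 0 -20 1" --pt "0 0 0 0 0 -50 1" --pt "0 0 0 0 0 -90 1" --pt "0 0 0 0 0 -130 1" --pt "0 0 0 0 0 -170 1" --pt "0 0 0 0 0 -200 1" --pt "0 0 0 -60 0 -200 1" --pt "0 0 0 -60 0 -200 1" --pt "0 0 0 -60 0 -200 1"

```text
time: 55.9
ee_pos: [0.4349, 0.3364, 0.2258]
eef_rot: [0.993, 0.117, -0.001, -0.0]
ft_force: [0.2, 0.6, -0.3]
width: 0.0872
grip_force: 0.0
```

Run:
```python
from h import *
held();c,W=survey()
s=cam('side');V=world(s);z=V[...,2]
for n,A in (('top',W),('side',V)):
    m=(np.linalg.norm(A[...,:2]-[.4965,.350],axis=2)<.07)&(abs(A[...,2]-.077)<.006);print(n,'cap px',m.sum(),np.median(A[m],0) if m.sum() else '')
m=(np.linalg.norm(V[...,:2]-[.4965,.350],axis=2)<.09)&(V[...,2]<.09)&(V[...,2]>-.01)
cv2.imwrite('pics/end.png',cv2.resize(cv2.cvtColor(s['pixels'][80:310,220:440],cv2.COLOR_RGB2BGR),None,fx=2.6,fy=2.6,interpolation=cv2.INTER_CUBIC))
```

```text
{'time': 55.9, 'ee_pos': [0.4349, 0.3364, 0.2258], 'ft_force': [0.2007, 0.6301, -0.2644], 'torque': [-0.0417, 0.1743, -0.0531], 'width': 0.0872, 'grip_force': 0.0}
cap 64 ((0.498121440410614, 0.3581073582172394), (0.029761454090476036, 0.08138503134250641), 83.82777404785156) 0.0753665026737822
top cap px 58 [0.52452826 0.35770822 0.07561638]
side cap px 121 [0.49376095 0.3433661  0.07494806]
```

View pics/end.png

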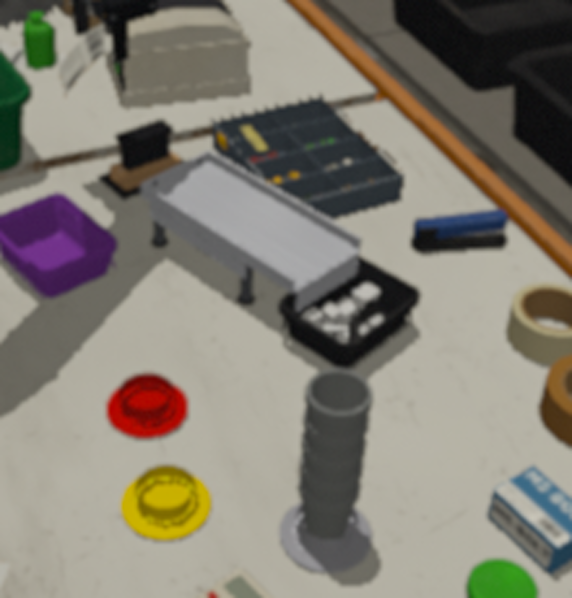

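The final view shows the pusher upright on its mat at (145,160), the deck empty and the blocks in the basket at (350,310). The five-cup stack stands upright at (335,450), and the tub and carton are where they were.

```bash
python3 -c "
from bench import r
print(r.close_job())"
```

```text
the job is handed in; nothing more can be done
None
```

The station is cleared and handed in: four cups are nested on the base cup, all six blocks are in the basket, and the pusher stands upright on its mat. One doubt: the first two cups took about 2–3 N at seating and sit about 31 mm above the cup below, not the 33 mm given, so they may be slightly pressed in.

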